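# Put the power banks on to charge in the desk drawer

## Task

First turn the charger's dial right down to off, then clear the USB stick, zinc drive and card reader off the charging tray into the open compartment of the wooden organiser. With the dial still off, push each standing power bank over the tray's near edge so that it lies on its back, centred and straight on a charging pad; finish with the organiser's lid slid fully shut and, last of all, the dial turned up until its pointer is on the red mark. Some of these things may be absent; leave everything else where it lies.

Things in the scene. Friction and masses are not known exactly. Their poses are not given: they have to be found in the camera images.
- dial (a joint): angle of the power dial on the charger: 0 = off (pointer on the thick white line, end stop), growing clockwise seen from above, up to 5.2 rad; stiff enough to stay where it is left
- mark (a joint): angle of the red mark beside the dial's scale, in the same measure as the dial (1.1 to 3.6 rad); it differs from start to start, cannot be touched and does not move
- dial_grip (a point): grip height on the axis of the black dial (60 mm across) amid the top of a fixed grey charger box 150 x 150 x 35 mm, left or right of the tray; 37 mm above the box. The dial has an upright bar grip 57 mm long, 14 mm wide, 32 mm high, its top 7 mm above this point; the bar lies along this point's x and turns with it; the pointer (white stripe) is its -x end. z up
- dial_pointer (a point): the pointer's end on the dial, 26 mm from the axis towards the point's -x; turns with the dial
- red_mark (a point): the red mark, a tab 52 mm from the dial's axis towards this point's -x; when the pointer is on the mark the x axes of dial_pointer and red_mark agree and the two points are 26 mm apart horizontally
- tray: dark wireless charging tray, a fixed slab 165 mm (x) by 290 mm (y) by 10 mm high, with three charging pads side by side; origin at the centre of its underside; its near edge (-x, 82.5 mm from the origin) blocks the feet of the power banks
- pad0 (a point): centre of charging pad 0 (ring and dot) on the tray's top face, 58 mm from the near edge; x away from the near edge, y along the tray; pads are 95 mm apart. A bank tipped over the near edge comes to lie with its middle within about 10 mm of here
- pad1 (a point): centre of charging pad 1 (ring and dot) on the tray's top face, 58 mm from the near edge; x away from the near edge, y along the tray; pads are 95 mm apart. A bank tipped over the near edge comes to lie with its middle within about 10 mm of here
- pad2 (a point): centre of charging pad 2 (ring and dot) on the tray's top face, 58 mm from the near edge; x away from the near edge, y along the tray; pads are 95 mm apart. A bank tipped over the near edge comes to lie with its middle within about 10 mm of here
- bank0: Blue power bank, 340 g, a slab 140 mm tall (z), 62 mm wide (y), 30 mm thick (x), loose; starts on end on the drawer bottom, its back 1 to 6 mm from the tray's near edge; origin at its middle (70 mm above the drawer bottom standing, 25 mm lying on the tray); x points out of its back, towards the tray while it stands. May be absent
- bank1: White power bank, 340 g, a slab 140 mm tall (z), 62 mm wide (y), 30 mm thick (x), loose; starts on end on the drawer bottom, its back 1 to 6 mm from the tray's near edge; origin at its middle (70 mm above the drawer bottom standing, 25 mm lying on the tray); x points out of its back, towards the tray while it stands. May be absent
- bank2: Orange power bank, 340 g, a slab 140 mm tall (z), 62 mm wide (y), 30 mm thick (x), loose; starts on end on the drawer bottom, its back 1 to 6 mm from the tray's near edge; origin at its middle (70 mm above the drawer bottom standing, 25 mm lying on the tray); x points out of its back, towards the tray while it stands. May be absent
- usb_stick: purple plastic USB stick, 72 mm (x) by 24 mm (y) by 12 mm high, steel plug at +x; origin 36 mm from either end at the centre of its underside; 30 g; starts lying on the tray. May be absent
- zinc_drive: gunmetal zinc drive, 90 mm (x) by 38 mm (y) by 14 mm high; origin at the centre of its underside; 120 g; starts lying on the tray. May be absent
- card_reader: beige old card reader, 80 mm (x) by 46 mm (y) by 18 mm high; origin at the centre of its underside; 70 g; starts lying on the tray. May be absent
- compartment (a point): centre of the floor (6 mm up) of the open near half of the fixed wooden organiser, which is 310 mm (x) by 206 mm (y), left or right of the tray; this point is 74.5 mm before its middle. Inside 145 mm (x) by 190 mm (y), 44 mm deep to the lid's underside; walls 8 mm thick, near one 48 mm, sides 60 mm above the drawer bottom; the parked lid covers the far half
- lid (a joint): how far the organiser's lid has been slid towards -x of the organiser: 0 = parked over the far half, 0.150 m = fully shut over the compartment (end stop); parked, its leading edge stands this far plus 2 mm over the open compartment; about 2 N to slide
- lid_tab (a point): centre of the upright wooden tab on the lid, 20 mm behind its leading edge: 16 mm thick (x), 60 mm wide (y), 30 mm high; top of the lid 15 mm below this point. The lid runs in grooves along the organiser's x
- egg: white stone egg on a flat foot, 58 mm tall, 45 mm across; a weight, to be left alone; origin at its foot
- stapler: teal and black stapler 140 x 34 x 46 mm, to be left alone; origin at the centre of its underside
- tape: roll of tan tape lying flat, 84 mm across, 22 mm high, to be left alone; origin at the centre of its underside
- mouse: dark computer mouse about 75 x 60 x 34 mm, to be left alone; origin on its underside
- eraser: white eraser 60 x 24 x 13 mm, to be left alone; origin at the centre of its underside
- calculator: dark calculator 150 x 80 x 16 mm, to be left alone; origin at the centre of its underside

How it is judged:
By the outcome, as a careful person would: the job done as asked, in the order asked, and still so for the second after the job is handed in, with the robot touching nothing.
Of bank0, bank1, bank2 only 2 to 3 are there at a start; the rules pass over those that are not, and their reading is None.
Of usb_stick, zinc_drive, card_reader only 2 to 3 are there at a start; the rules pass over those that are not, and their reading is None.
At some moment in a run one of usb_stick, zinc_drive, card_reader may be knocked a few centimetres aside while the robot is not near it.
Once in a run the grip may slacken for a moment while it holds something.
It also fails if it takes over 210 s, if anything falls off the work surface, if the arm or the gripper's body presses on something with over 40 N, if the wrist force passes 120 N, or if a joint passes its speed limit or range.

## Robot

A 6-joint arm with a two-finger parallel gripper is mounted at the origin on the work surface. World frame = base frame: x ahead of the robot, y to its left, z up, the work surface at z = 0. Lengths are in mm, angles in degrees, forces in N, time in s.
With the tool pointing down it reaches from about 300 to 850 mm from the base axis. Payload 4.2 kg.
Tool frame: the origin (TCP) lies at the very end of the fingers, on their centre line; the grasp point (between the pads) lies 19 mm behind it (env.tcp_to_grasp is the distance from the TCP to the grasp point, in mm); z points along the fingers, y is the line along which they close (so a half turn about z gives the same grasp; the last joint's range is limited). The gripper opens to 91 mm and grips with 3 to 60 N. Pads are 32 mm wide; open, the fingers measure 118 mm over their backs; the gripper's body (76 mm by 178 mm) begins 60 mm behind the grasp point.
Start: joints at [-68.755, 18.312, 89.639, -0, 72.044, -1.146], TCP at [219.038, -531.663, 213.976] pointing down, gripper open.
Joint ranges: [-177.97, 177.97], [-48.28, 115.42], [12.27, 149.76], [-77.06, 257.06], [2.81, 150.46], [-146.56, 146.56]. Speed limits (degrees/s): [147.25, 147.25, 180, 180, 180, 180].

## Interface

Orientations are given as [roll, pitch, yaw] about the fixed x, y, z axes, in that order (R = Rz(yaw) Ry(pitch) Rx(roll)).
In Python, from workcell import env gives the robot as it stands.
- The arm moves only by the tool move_arm, never from a script. Its argument "plan" is a list of rows, each a list of 3 entries, a list of its own where there are three numbers: the shift along the world's x, y, z in cm, then the turn about the world's z in degrees, then the closure, from 0 (fully open) to 1 (shut). In form: [[[x, y, z], turn, claw], ...]. A call has 1 to 5 rows; each row shifts and turns the commanded pose from where the row before left it; what a row does not reach is not made up. A row lasts 1/10 s, in which the tool goes at most 50 mm and 8.59 degrees, less where a joint would pass 70% of its speed; a pose out of reach is approached as far as the arm can. A call is refused whole if a number of a shift passes 5 or a number of a turn 8.59, either way. A call with a gripper value outside its range is refused whole. The fingers move at their own pace and stop on an object; "squeeze" is the grip in N (left out, the last holds). Time passes only in rows, so rows that do not move let the fingers close. It gives the time, the measured TCP pose, the force, the opening and the grip force at its end, in the units of the state.
- env.state(): the state, without advancing time (a new reading comes with each control period).
- env.grab_frame(name): name is "scene" or "side" or "wrist"; returns a dict with "frame" (384x512x3 uint8, red, green, blue), "z_map" (384x512 float32, mm along the optical axis (not along the pixel's ray), 0 where there is no reading), "fovy" (degrees; the focal length in pixels is half the picture's height over the tangent of half this angle, whatever the lens; pixels are square), "cx", "cy" (the principal point, pixels), "D" ([k1, k2, p1, p2, k3] as OpenCV has them; the pictures are not rectified), "position" and "orientation" of the camera in the world. Camera axes: x right, y down, z forward; pixel columns grow to the right and rows downward; lengths in mm; the calibration is good to about 2 mm. A picture is of the moment at which its call begins.
- env.job_done(): hands the job in; it is judged then, once.
Trained networks look in a picture, given as the dict that the camera call returned (one of the last four; its "shot" number tells which), for a name from the list of things; names that differ only in an ending like _2 or _b are one class to them, and where a whole thing is asked for, a point or a joint stands for the part that bears it (a point fixed in the world has none). Each returns a list of dicts, best first, with "score" (0 to 1); they miss things now and then, are a little off and sometimes report something else, mostly with a low value. They report only what shows in the picture. A call takes as long as a camera call.
- env.search_frame(picture, label): "point" ([column, row] in pixels, amid what is visible of it).
- env.landmark_of(picture, label): "point" ([column, row] in pixels: a listed point, or the origin of a listed thing).
The state is a dict: "time_s": time; "qpos": joint angles; "qvel": joint speeds; "effort": joint torques, N m; "ee_pos": TCP position; "ee_rot": TCP orientation; "force": force on the tool from outside, world axes, zero at the start; "torque": the same for the moment, N m; "gripper_width": finger opening in mm; "gripper_force": force on a finger pad.
Only numpy, scipy, OpenCV 4.12 (cv2) and the standard library are available. Lean on these libraries where they do the work, as an engineer would, in place of code of your own. Each camera call takes 0.05 s, during which the arm holds its last target. There are 200 camera calls.

## Working session

There is one attempt and no reset: what is moved stays moved. The work goes in short steps, Python scripts to look and compute and a tool call to move; the robot and the scene stay as the last step left them, time stands still between calls to the robot, and variables do not carry over. Pictures are saved under pics/ and viewed, at most 14 in all, crops included, and the job is handed in when it is done.

Besides the shell and the picture viewer there is one more tool, called after "Call:" as name(argument=value, ...) on one line, values as JSON. move_arm: Moves the arm, as the interface text tells. Its arguments: {"type":"object","properties":{"plan":{"type":"array","items":{"type":"array"}},"squeeze":{"type":"number"}},"required":["plan"]}

```bash
ls; mkdir -p pics
cat > h.py <<'E'
import numpy as np, cv2
from scipy.spatial.transform import Rotation as Ro
from workcell import env
def K(p):
    h,w=p["frame"].shape[:2]; f=h/2/np.tan(np.radians(p["fovy"])/2)
    return np.array([[f,0,p["cx"]],[0,f,p["cy"]],[0,0,1.]])
def rot(p):
    o=np.array(p["orientation"],float)
    return o if o.shape==(3,3) else Ro.from_euler('xyz',o,degrees=True).as_matrix()
def ray(p,uv):
    q=cv2.undistortPoints(np.array([[uv]],float),K(p),np.array(p["D"],float))[0,0]
    return rot(p)@np.array([q[0],q[1],1.])
def atz(p,uv,z):
    d=ray(p,uv);c=np.array(p["position"],float); return c+d*(z-c[2])/d[2]
def depth(p,uv):
    u,v=int(round(uv[0])),int(round(uv[1])); m=p["z_map"][max(0,v-1):v+2,max(0,u-1):u+2]; m=m[m>0]
    return np.array(p["position"])+ray(p,uv)*np.median(m) if m.size else None
def proj(p,X):
    R=rot(p); X=np.atleast_2d(X).astype(float)
    r=cv2.Rodrigues(R.T)[0]; t=-R.T@np.array(p["position"],float)
    return cv2.projectPoints(X,r,t,K(p),np.array(p["D"],float))[0][:,0]
def tri(ps,uvs):
    A=np.zeros((3,3));b=np.zeros(3)
    for p,u in zip(ps,uvs):
        d=ray(p,u);d/=np.linalg.norm(d);M=np.eye(3)-np.outer(d,d);A+=M;b+=M@np.array(p["position"])
    return np.linalg.solve(A,b)
def cloud(p):
    h,w=p["z_map"].shape; g=np.stack(np.meshgrid(np.arange(w),np.arange(h)),-1).reshape(-1,1,2).astype(float)
    q=cv2.undistortPoints(g,K(p),np.array(p["D"],float))[:,0]
    d=np.c_[q,np.ones(len(q))]@rot(p).T
    return (np.array(p["position"])+d*p["z_map"].reshape(-1,1)).reshape(h,w,3)
def save(p,n): cv2.imwrite(f"pics/{n}.png",p["frame"][:,:,::-1])
E
python3 - <<'E'
from h import *
np.set_printoptions(precision=1,suppress=True)
ps={}
for n in("scene","side"):
    p=ps[n]=env.grab_frame(n); save(p,n+"0"); print(n,p["position"],p["orientation"],p["fovy"],p["D"])
for l in "dial_grip dial_pointer red_mark tray pad0 pad1 pad2 bank0 bank1 bank2 usb_stick zinc_drive card_reader compartment lid_tab egg stapler tape mouse eraser calculator".split():
    o=[]
    for n in ps:
        r=env.landmark_of(ps[n],l)
        o.append((round(r[0]["score"],2),np.array(r[0]["point"]).round(),depth(ps[n],r[0]["point"])) if r else None)
    t=tri(list(ps.values()),[x[1] for x in o]) if all(o) else None
    print(l,o,"TRI",t)
print(env.state())
E
```

```text
pics
scene [1160.3  100.7  838.2] [-142.4    0.6   98. ] 55.05995510523815 [0. 0. 0. 0. 0.]
side [425.7 667.3 774.2] [-135.5   -0.4 -166.1] 55.00228640382126 [-0.1  0.   0.   0.   0. ]
dial_grip [(0.81, array([390., 193.]), array([552.9, 349.6,  77.5])), (0.77, array([233., 320.]), array([543.9, 359.6,  79.1]))] TRI [545.8 353.6  68. ]
dial_pointer [(0.96, array([404., 188.]), array([495. , 402.2,  34.6])), (0.74, array([233., 335.]), array([536.7, 383.5,  68.1]))] TRI [534.7 387.3  79.7]
red_mark [(0.47, array([408., 196.]), array([522.1, 409.6,  35.9])), (0.85, array([237., 352.]), array([525.1, 403.7,  36.7]))] TRI [525.9 406.6  41.3]
tray [(0.76, array([254., 213.]), array([626.5,   6.4,  28. ])), (0.56, array([250., 211.]), array([597.1,  28.2,  27.7]))] TRI [604.2   2.1  -4.5]
pad0 [(0.94, array([224., 198.]), array([576.6, -84.9,   9.5])), (0.93, array([264., 188.]), array([582.4, -85. ,   9.3]))] TRI [581.2 -82.7  14.2]
pad1 [(0.94, array([224., 198.]), array([576.6, -84.9,   9.5])), (0.93, array([264., 188.]), array([582.4, -85. ,   9.3]))] TRI [581.2 -82.7  14.2]
pad2 [(0.9
[... 1982 characters left out ...]
[(0.65, array([154., 256.]), array([ 777.8, -221.8,   14.4])), (0.7, array([167., 260.]), array([755.9, 219.7,  13.5]))] TRI [802.5 -61.3 -94.8]
calculator [(0.6, array([155., 257.]), array([ 779.4, -218. ,   12.7])), (0.72, array([221., 154.]), array([ 750.7, -198.2,   15.5]))] TRI [ 764.5 -231.1  -16.5]
{'time_s': 2.2, 'qpos': array([-68.8,  18.3,  89.6,  -0. ,  72. ,  -1.1]), 'qvel': array([ 0.,  0., -0., -0.,  0., -0.]), 'effort': array([  0. , -41.2, -23.2,   0.1,   0. ,  -0. ]), 'ee_pos': array([ 219. , -531.6,  214. ]), 'ee_rot': array([180. ,   0. ,  22.4]), 'force': array([ 0.6,  0.6, -0.2]), 'torque': array([-0.,  0., -0.]), 'gripper_force': 0.0, 'gripper_width': 91.27194881227281}
```

View pictures.

View pics/scene0.png

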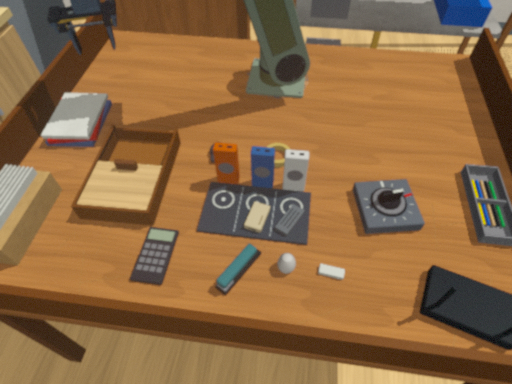

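View pics/side0.png

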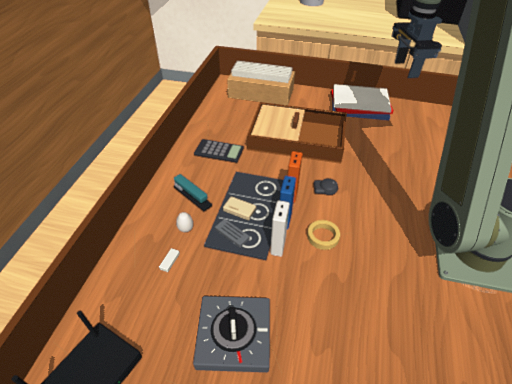

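```bash
cat > fit.py <<'E'
from h import *
np.set_printoptions(precision=1,suppress=True)
def rect(P,z0,z1,xr,yr):
    m=(P[...,2]>z0)&(P[...,2]<z1)&(P[...,0]>xr[0])&(P[...,0]<xr[1])&(P[...,1]>yr[0])&(P[...,1]<yr[1])
    q=P[m][:,:2].astype(np.float32)
    return len(q),cv2.minAreaRect(q) if len(q)>5 else None
E
python3 - <<'E'
from fit import *
ims=[]
for n,(u,v) in(("scene",(388,205)),("side",(233,332))):
    p=env.grab_frame(n);P=cloud(p)
    print(n,"box",rect(P,28,42,(440,660),(250,450)))
    print("tray",rect(P,6,14,(480,720),(-170,210)))
    print("wall",rect(P,40,66,(350,750),(-500,-240)))
    print("banks",[ rect(P,130,150,(430,560),r) for r in((-140,-60),(-50,40),(45,140))])
    print("bankall",rect(P,130,150,(430,560),(-150,150)))
    print("items",rect(P,15,38,(575,720),(-40,58)),rect(P,15,38,(575,720),(58,170)))
    ims.append(cv2.resize(p["frame"][v-48:v+48,u-56:u+56],None,fx=3.5,fy=3.5,interpolation=cv2.INTER_CUBIC))
cv2.imwrite("pics/dial0.png",np.hstack(ims)[:,:,::-1])
E
```

```text
scene box (2198, ((548.1284790039062, 357.63787841796875), (152.0237274169922, 150.77198791503906), 12.639394760131836))
tray (4413, ((598.142578125, 6.6058349609375), (289.98931884765625, 184.10594177246094), 89.58241271972656))
wall (4495, ((531.01123046875, -365.5284118652344), (314.2184143066406, 207.9259490966797), 1.736364483833313))
banks [(219, ((503.914306640625, -90.01215362548828), (59.950199127197266, 32.468994140625), 89.5421142578125)), (230, ((504.88153076171875, 10.903398513793945), (58.67784881591797, 32.49641036987305), 88.35428619384766)), (242, ((504.6112365722656, 101.12602996826172), (32.24740219116211, 61.90763854980469), 5.097603797912598))]
bankall (715, ((505.05303955078125, 6.2434844970703125), (252.47398376464844, 33.20174026489258), 89.5403060913086))
items (489, ((631.8795166015625, 14.776935577392578), (46.39705276489258, 81.65526580810547), 78.98089599609375)) (445, ((628.3792114257812, 100.38143157958984), (38.62812042236328, 91.76902770996094), 63.720027923583984))
side box (4142, ((546.685302734375, 358.40252685546875), (148.61146545410156, 151.2189
[... 220 characters left out ...]
13.73873901367188), 1.7227360010147095))
banks [(150, ((501.70703125, -87.55805206298828), (29.230037689208984, 54.880950927734375), 1.043703556060791)), (186, ((503.0572814941406, 12.88755989074707), (29.902706146240234, 54.4248161315918), 0.8065397143363953)), (305, ((503.548828125, 90.56578063964844), (29.600473403930664, 91.01490020751953), 1.3711156845092773))]
bankall (714, ((502.67181396484375, 10.440048217773438), (251.4871063232422, 31.00788116455078), 89.62194061279297))
items (421, ((630.07373046875, 18.8857421875), (47.68146896362305, 79.29801177978516), 77.77639770507812)) (449, ((624.3074340820312, 104.27559661865234), (39.63554000854492, 91.2118148803711), 61.775962829589844))
```

View pics/dial0.png

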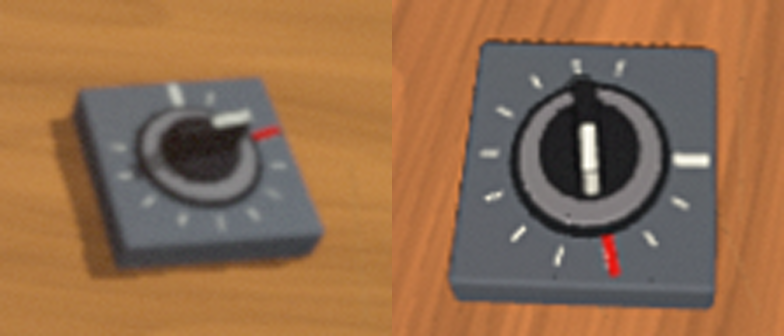

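Call:
move_arm(plan=[[[1.6,4.4,0.4],4.2,0],[[1.6,4.4,0.4],4.2,0],[[1.6,4.4,0.4],4.2,0],[[1.6,4.4,0.4],4.2,0],[[1.6,4.4,0.4],4.2,0]])

```text
time_s: 2.8
ee_pos: [299.3, -309.9, 234.2]
ee_rot: [180.0, -0.0, 43.5]
force: [0.1, 0.0, 1.4]
gripper_width: 91.5
gripper_force: 0.0
```

Call:
move_arm(plan=[[[1.6,4.4,0.4],4.2,0],[[1.6,4.4,0.4],4.2,0],[[1.6,4.4,0.4],4.2,0],[[1.6,4.4,0.4],4.2,0],[[1.6,4.4,0.4],4.2,0]])

```text
time_s: 3.3
ee_pos: [379.3, -89.9, 254.5]
ee_rot: [179.9, -0.0, 64.5]
force: [0.7, -0.4, 0.0]
gripper_width: 91.4
gripper_force: 0.0
```

Call:
move_arm(plan=[[[1.6,4.4,0],4.2,0],[[1.6,4.4,0],4.2,0],[[1.6,4.4,0],4.2,0],[[1.6,4.4,0],4.2,0],[[1.6,4.4,0],4.2,0]])

```text
time_s: 3.8
ee_pos: [459.4, 130.4, 254.2]
ee_rot: [179.9, 0.0, 85.6]
force: [0.2, -0.1, -0.5]
gripper_width: 91.0
gripper_force: 0.0
```

Call:
move_arm(plan=[[[1.6,4.4,0],4.2,0],[[1.6,4.4,0],4.2,0],[[1.6,4.4,0],4.2,0],[[1.6,4.4,0],4.2,0],[[0,0,0],0,0]])

```text
time_s: 4.3
ee_pos: [524.2, 309.3, 252.5]
ee_rot: [180.0, -0.1, 102.5]
force: [-0.3, -1.3, -0.2]
gripper_width: 91.2
gripper_force: 0.0
```

Run:
```python
from fit import *
s=env.state();print(s["time_s"],s["ee_pos"],s["ee_rot"])
p=env.grab_frame("wrist");save(p,"w1");print(p["position"],p["orientation"])
for l,z in(("dial_grip",72),("dial_pointer",79),("red_mark",36)):
    for r in env.landmark_of(p,l)[:2]: print(l,r["score"],r["point"],atz(p,r["point"],z),depth(p,r["point"]))
P=cloud(p);print(rect(P,28,42,(440,660),(250,450)),rect(P,74,86,(500,600),(300,410)))
```

```text
4.3 [524.2 309.3 252.5] [180.   -0.1 102.5]
[508.  384.6 424.1] [164.1   0.   12.5]
dial_grip 0.92 [283.4, 135.7] [549.3 354.2  72. ] [548.4 354.8  79.5]
dial_pointer 0.78 [276.9, 110.3] [536.3 377.5  79. ] [536.2 377.5  79.8]
red_mark 0.65 [272.0, 81.8] [527.5 404.6  36. ] [527.5 404.7  35.5]
(14710, ((547.5281372070312, 356.25225830078125), (150.86045837402344, 148.7650604248047), 12.64543628692627)) (797, ((547.2745361328125, 356.60235595703125), (14.050861358642578, 57.480552673339844), 19.529373168945312))
```

View pics/w1.png

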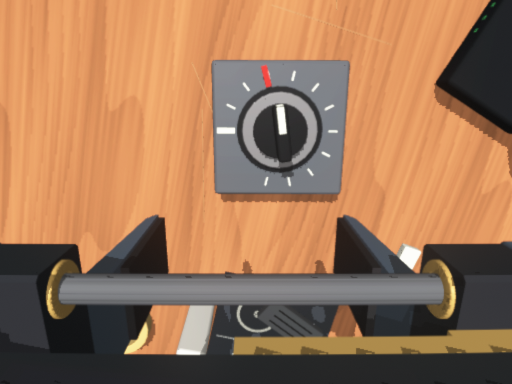

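Call:
move_arm(plan=[[[1.2,2.3,-4],3.5,0.4],[[1.1,2.4,-4],3.5,0.4],[[0,0,-4.5],0,0.4],[[0,0,-4],0,0.4],[[0,0,0],0,0.4]])

```text
time_s: 5.0
ee_pos: [542.3, 347.6, 83.7]
ee_rot: [-179.3, 0.2, 109.1]
force: [-0.1, -0.5, -0.0]
gripper_width: 55.7
gripper_force: 0.0
```

Call:
move_arm(plan=[[[0,0,-2],0,0.4],[[0,0,-1.2],0,0.4],[[0,0,0],0,1],[[0,0,0],0,1],[[0,0,0],0,1]], squeeze=20)

```text
time_s: 5.5
ee_pos: [546.9, 351.7, 58.7]
ee_rot: [179.8, -0.0, 109.2]
force: [-0.1, 0.1, 0.2]
gripper_width: 33.8
gripper_force: 0.0
```

Run:
```python
from fit import *
s=env.state();print(s["time_s"],s["ee_pos"],s["ee_rot"],s["gripper_width"],s["gripper_force"],s["force"],s["torque"])
```

```text
5.5 [546.9 351.7  58.7] [179.8  -0.  109.2] 33.79955948018364 0.0 [-0.1  0.1  0.2] [ 0.  -0.1  0. ]
```

Call:
move_arm(plan=[[[0,0.5,-0.4],0.3,0.6],[[0,0,0],0,0.6],[[0,0,0],0,1],[[0,0,0],0,1],[[0,0,0],0,1]], squeeze=20)

```text
time_s: 6.0
ee_pos: [546.1, 356.4, 53.0]
ee_rot: [180.0, 0.0, 109.5]
force: [2.6, 0.3, -0.1]
gripper_width: 15.3
gripper_force: 3.1
```

Call:
move_arm(plan=[[[0,0,0],0,1],[[0,0,0],0,1],[[0,0,0],0,1]])

```text
time_s: 6.3
ee_pos: [546.8, 356.6, 53.1]
ee_rot: [179.9, -0.0, 109.5]
force: [3.4, 1.2, -2.1]
gripper_width: 13.8
gripper_force: 20.0
```

Call:
move_arm(plan=[[[0,0,0],8,1],[[0,0,0],8,1],[[0,0,0],8,1],[[0,0,0],8,1],[[0,0,0],8,1]])

```text
time_s: 6.8
ee_pos: [546.8, 356.6, 53.1]
ee_rot: [179.9, 0.1, 149.8]
force: [2.7, 0.3, -2.4]
gripper_width: 14.0
gripper_force: 20.0
```

Call:
move_arm(plan=[[[0,0,0],8,1],[[0,0,0],8,1],[[0,0,0],8,1],[[0,0,0],8,1],[[0,0,0],8,1]])

```text
time_s: 7.3
ee_pos: [546.8, 356.6, 53.0]
ee_rot: [180.0, 0.1, -170.2]
force: [3.0, 1.9, -1.7]
gripper_width: 13.7
gripper_force: 20.0
```

Call:
move_arm(plan=[[[0,0,0],4,1],[[0,0,0],0,1],[[0,0,0],0,1]])

```text
time_s: 7.6
ee_pos: [546.8, 356.6, 53.1]
ee_rot: [180.0, 0.1, -166.7]
force: [4.3, 1.0, -1.8]
gripper_width: 14.1
gripper_force: 20.1
```

Run:
```python
from fit import *
s=env.state();print(s["time_s"],s["ee_pos"],s["ee_rot"],s["gripper_width"],s["gripper_force"],s["force"],s["torque"])
```

```text
7.6 [546.8 356.6  53.1] [ 180.     0.1 -166.7] 14.10649190642594 20.114158987998962 [ 4.3  1.  -1.8] [ 0.3 -0.9 -0.6]
```

Call:
move_arm(plan=[[[0,0,0],2,1],[[0,0,0],0,1]])

```text
time_s: 7.8
ee_pos: [546.5, 356.5, 53.1]
ee_rot: [180.0, 0.1, -164.6]
force: [4.0, 1.1, -2.0]
gripper_width: 15.2
gripper_force: 20.5
```

Run:
```python
from fit import *
s=env.state();print(s["time_s"],s["ee_pos"],s["ee_rot"],s["gripper_width"],s["gripper_force"],s["force"],s["torque"])
```

```text
7.8 [546.5 356.5  53.1] [ 180.     0.1 -164.6] 15.156600347228444 20.534606873989105 [ 4.   1.1 -2. ] [ 0.4 -0.9 -0.8]
```

Call:
move_arm(plan=[[[0,0,0],0,0.3],[[0,0,0],0,0.3],[[0,0,4],0,0.3],[[0,0,4],0,0],[[-1,-4,4],0,0]])

```text
time_s: 8.3
ee_pos: [537.4, 324.0, 169.2]
ee_rot: [179.9, 0.1, -164.3]
force: [0.1, -1.0, 0.7]
gripper_width: 52.2
gripper_force: 0.0
```

Call:
move_arm(plan=[[[-2,-3,4],0,0],[[0,0,2],0,0],[[0,0,0],0,0]])

```text
time_s: 8.6
ee_pos: [519.2, 293.6, 228.9]
ee_rot: [179.9, 0.3, -164.5]
force: [0.2, 0.5, 0.8]
gripper_width: 76.4
gripper_force: 0.0
```

Run:
```python
from fit import *
s=env.state();print(s["time_s"],s["ee_pos"],s["ee_rot"])
p=env.grab_frame("wrist");save(p,"w2")
P=cloud(p);print(rect(P,28,42,(440,660),(250,450)),rect(P,74,86,(500,600),(300,410)))
f=p["frame"].astype(int); m=(f[...,0]>150)&(f[...,1]<70)&(f[...,2]<70)&(abs(P[...,2]-36)<5)
print("red",m.sum(),P[m].mean(0))
c=np.array([547.4,356.4]);d=P[m].mean(0)[:2]-c;print(np.degrees(np.arctan2(d[1],d[0])),np.hypot(*d))
for l,z in(("dial_grip",72),("dial_pointer",79),("red_mark",36)):
    for r in env.landmark_of(p,l)[:1]: print(l,r["score"],atz(p,r["point"],z))
```

```text
8.6 [519.2 293.6 228.9] [ 179.9    0.3 -164.5]
(12290, ((546.5834350585938, 356.2296447753906), (149.78456115722656, 150.5591278076172), 12.401395797729492)) (754, ((546.2842407226562, 355.99566650390625), (56.83698654174805, 14.366178512573242), 12.422988891601562))
red 17 [519.6 404.1  38.1]
120.20022154821571 55.20995716176561
dial_grip 0.73 [547.2 357.2  72. ]
dial_pointer 0.67 [523.6 348.7  79. ]
red_mark 0.81 [524.2 406.8  36. ]
```

View pics/w2.png

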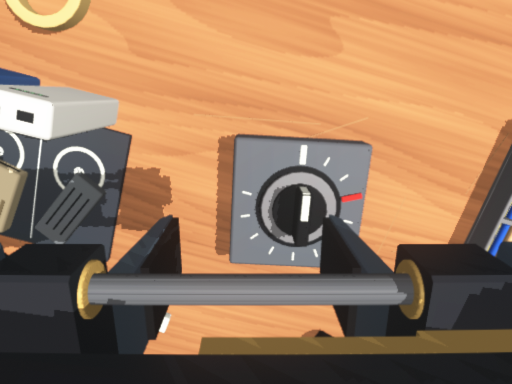

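Call:
move_arm(plan=[[[2.1,-3.6,0.3],-6,0],[[2.1,-3.6,0.3],-6,0],[[2.1,-3.6,0.3],-6,0],[[2.1,-3.6,0],-6,0],[[2.1,-3.6,0],-6,0]])

```text
time_s: 9.3
ee_pos: [623.9, 112.5, 231.7]
ee_rot: [-179.9, -0.2, 165.3]
force: [1.0, 0.6, -1.0]
gripper_width: 90.9
gripper_force: 0.0
```

Call:
move_arm(plan=[[[2.1,-3.6,0],-6,0],[[2.1,-3.6,0],-6,0],[[0,0,0],0,0],[[0,0,0],0,0]])

```text
time_s: 9.7
ee_pos: [665.4, 41.3, 231.4]
ee_rot: [-179.9, -0.2, 153.5]
force: [-0.0, -0.7, -0.2]
gripper_width: 91.2
gripper_force: 0.0
```

```bash
cat > items.py <<'E'
from fit import *
s=env.state();print(s["time_s"],s["ee_pos"],s["ee_rot"])
p=env.grab_frame("wrist");save(p,"w%d"%int(s["time_s"]*10))
P=cloud(p)
for l in("zinc_drive","card_reader"):
    r=env.landmark_of(p,l)
    if not r: continue
    r=r[0]; X=atz(p,r["point"],10); D=depth(p,r["point"]); print(l,r["score"],r["point"],X,D)
    print(rect(P,17,36,(X[0]-65,X[0]+65),(max(X[1]-60,-400),X[1]+60)))
for l in ("pad0",):
    for r in env.landmark_of(p,l): print(l,r["score"],atz(p,r["point"],10))
E
python3 items.py; ls pics
```

```text
9.7 [665.4  41.3 231.4] [-179.9   -0.2  153.5]
zinc_drive 0.79 [282.3, 110.3] [625.  100.6  10. ] [624.   99.6  24.4]
(3062, ((616.2611083984375, 79.46418762207031), (86.70207214355469, 89.12483978271484), 63.454471588134766))
card_reader 0.91 [216.8, 147.1] [628.7  15.6  10. ] [627.2  18.4  28.3]
(3181, ((634.40673828125, 35.624568939208984), (88.22438049316406, 80.4737548828125), 79.07311248779297))
pad0 0.93 [582.3 -88.6  10. ]
pad0 0.83 [579.1 101.6  10. ]
pad0 0.72 [583.7   5.9  10. ]
dial0.png
scene0.png
side0.png
w1.png
w2.png
w97.png
```

Run:
```python
from fit import *
for n in("wrist","side"):
    p=env.grab_frame(n);P=cloud(p)
    m=((P[...,2]>16)&(P[...,2]<34)&(P[...,0]>560)&(P[...,0]<700)&(P[...,1]>-60)&(P[...,1]<160)).astype(np.uint8)
    k,L=cv2.connectedComponents(m)
    for i in range(1,k):
        q=P[L==i]
        if len(q)>150: print(n,len(q),np.median(q[:,2]),cv2.minAreaRect(q[:,:2].astype(np.float32)))
```

```text
wrist 2948 24.510574592614944 ((627.0936279296875, 100.97685241699219), (38.19063186645508, 88.63731384277344), 62.98534393310547)
wrist 3007 28.54048964222494 ((630.4454345703125, 14.977910995483398), (46.47261428833008, 80.35206604003906), 78.2509536743164)
side 421 26.865081923134426 ((628.9854736328125, 18.101539611816406), (47.39020538330078, 79.69931030273438), 76.69891357421875)
side 433 23.085226596218718 ((624.1214599609375, 103.94656372070312), (39.070865631103516, 92.00082397460938), 62.40067672729492)
```

Call:
move_arm(plan=[[[-1.9,3,-3],0,0],[[-1.95,3,-3],0,0],[[0,0,-4],0,0],[[0,0,-4],0,0.1],[[0,0,0],0,0.2]])

```text
time_s: 10.5
ee_pos: [622.7, 102.1, 88.8]
ee_rot: [-179.6, -0.6, 153.6]
force: [-0.0, -0.4, -0.6]
gripper_width: 78.3
gripper_force: 0.0
```

Call:
move_arm(plan=[[[0.2,0,-3],0,0.25],[[0,0,-3],0,0.25],[[0,0,0],0,0.25]])

```text
time_s: 10.8
ee_pos: [627.5, 101.7, 32.3]
ee_rot: [-179.8, -0.3, 153.5]
force: [-1.1, -0.5, -0.1]
gripper_width: 68.7
gripper_force: 0.0
```

Call:
move_arm(plan=[[[0,0,-1.5],0,0.25],[[0,0,-0.3],0,0.25],[[0,0,0],0,1],[[0,0,0],0,1],[[0,0,0],0,1]], squeeze=30)

```text
time_s: 11.3
ee_pos: [630.1, 101.8, 17.3]
ee_rot: [179.9, 0.1, 153.5]
force: [0.8, -1.1, 0.2]
gripper_width: 47.1
gripper_force: 0.0
```

Call:
move_arm(plan=[[[0,0,0],0,1],[[0,0,0],0,1],[[0,0,0],0,1]])

```text
time_s: 11.6
ee_pos: [629.6, 101.5, 16.7]
ee_rot: [180.0, 0.0, 153.5]
force: [-1.1, -1.3, 5.0]
gripper_width: 37.6
gripper_force: 30.0
```

Call:
move_arm(plan=[[[0,0,2],0,1],[[0,0,4],0,1],[[0,0,4],0,1],[[0,0,4],0,1],[[0,0,4],0,1]])

```text
time_s: 12.1
ee_pos: [628.7, 101.8, 196.9]
ee_rot: [-180.0, -0.1, 153.5]
force: [0.7, -0.0, -1.4]
gripper_width: 38.0
gripper_force: 30.0
```

Call:
move_arm(plan=[[[-1.7,-4.2,1],2.8,1],[[-1.7,-4.2,1],2.8,1],[[-1.7,-4.2,1],2.8,1],[[-1.7,-4.2,0],2.8,1],[[-1.7,-4.2,0],2.8,1]])

```text
time_s: 12.6
ee_pos: [543.3, -109.6, 225.9]
ee_rot: [180.0, 0.0, 167.6]
force: [0.3, -0.1, -1.7]
gripper_width: 37.5
gripper_force: 30.0
```

Call:
move_arm(plan=[[[-1.7,-4.2,0],2.8,1],[[-1.7,-4.2,0],2.8,1],[[-1.7,-4.2,0],2.8,1],[[-1.7,-4.2,0],2.8,1],[[-1.7,-4.2,0],2.8,1]])

```text
time_s: 13.1
ee_pos: [458.2, -319.6, 225.4]
ee_rot: [179.9, -0.0, -178.4]
force: [1.0, -0.1, -1.1]
gripper_width: 37.7
gripper_force: 30.0
```

Run:
```python
from fit import *
s=env.state();print(s["time_s"],s["ee_pos"],s["ee_rot"],s["gripper_width"],s["gripper_force"])
p=env.grab_frame("wrist");save(p,"w_org")
for n in("scene","side"):
    q=env.grab_frame(n)
    for l in("compartment","lid_tab"):
        for r in env.landmark_of(q,l)[:1]:print(n,l,r["score"],r["point"],depth(q,r["point"]))
    for r in env.landmark_of(q,"zinc_drive")[:1]:print(n,r["score"],r["point"],depth(q,r["point"]))
P=cloud(p)
for a,b in((40,52),(52,66),(66,95)): print(rect(P,a,b,(350,700),(-500,-240)))
for l in("compartment","lid_tab"):
    for r in env.landmark_of(p,l)[:1]: print(l,r["score"],r["point"],atz(p,r["point"],6 if l[0]=='c' else 70),depth(p,r["point"]))
```

```text
13.1 [ 458.2 -319.6  225.4] [ 179.9   -0.  -178.4] 37.74958603261836 30.00204563140869
scene compartment 0.84 [140.8, 157.9] [ 458.1 -367.5    5.4]
scene lid_tab 0.67 [124.5, 164.5] [ 550.2 -362.1   79.8]
scene 0.79 [132.1, 102.0] [ 466.6 -325.9  231.2]
side compartment 0.88 [317.5, 137.3] [ 461.2 -376.4    5.1]
side lid_tab 0.87 [295.1, 119.8] [ 540.1 -342.1   85.9]
side 0.46 [325.6, 89.9] [ 455.8 -288.7  237.3]
(2201, ((451.46649169921875, -368.8326721191406), (149.90585327148438, 191.71261596679688), 1.8555716276168823))
(5710, ((516.5284423828125, -366.3869934082031), (279.5777893066406, 206.74398803710938), 1.7446426153182983))
(0, None)
compartment 0.78 [207.7, 163.0] [ 456.8 -369.6    6. ] [ 456.8 -369.5    6.3]
```

View pics/w_org.png

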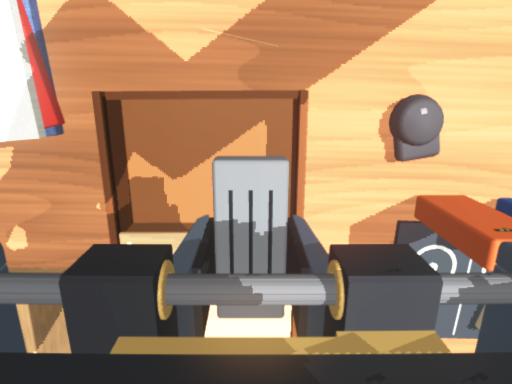

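Call:
move_arm(plan=[[[-0.2,-0.5,-4],0,1],[[0,0,-4],0,1],[[0,0,-4],0,1],[[0,0,-4],0,1],[[0,0,0],0,1]])

```text
time_s: 14.15
ee_pos: [454.1, -320.2, 61.2]
ee_rot: [179.6, -0.5, -178.5]
force: [-0.6, 0.9, -1.9]
gripper_width: 38.1
gripper_force: 3.0
```

Call:
move_arm(plan=[[[0,0,-2.5],0,1],[[0,0,-1.5],0,1],[[0,0,0],0,1]])

```text
time_s: 14.45
ee_pos: [457.3, -322.9, 26.1]
ee_rot: [179.9, -0.1, -178.5]
force: [-0.0, 0.6, -1.0]
gripper_width: 37.7
gripper_force: 30.0
```

Call:
move_arm(plan=[[[0,0,-0.9],0,1],[[0,0,0],0,1]])

```text
time_s: 14.65
ee_pos: [457.7, -323.5, 17.6]
ee_rot: [-180.0, 0.0, -178.5]
force: [-0.2, -0.7, -2.0]
gripper_width: 38.0
gripper_force: 30.0
```

Call:
move_arm(plan=[[[0,0,0],0,0.4],[[0,0,0],0,0.4],[[0,0,0],0,0.4],[[0,0,4],0,0.4],[[0,0,4],0,0.4]])

```text
time_s: 15.15
ee_pos: [456.5, -322.8, 97.1]
ee_rot: [179.9, -0.1, -178.5]
force: [1.2, -0.1, 0.4]
gripper_width: 54.8
gripper_force: 0.0
```

Call:
move_arm(plan=[[[1,3,4],-1.3,0.3],[[1.5,3,4],-1.3,0.2],[[2,4,4],-1.3,0],[[2,4.2,0],-1.3,0],[[2,4.2,0],-1.3,0]])

```text
time_s: 15.65
ee_pos: [539.2, -146.8, 209.9]
ee_rot: [-180.0, 0.2, 174.9]
force: [1.0, -0.5, -0.6]
gripper_width: 90.3
gripper_force: 0.0
```

Call:
move_arm(plan=[[[2,4.2,0],-1.3,0],[[2,4.2,0],-1.3,0],[[2,4.2,0],-1.3,0],[[2,2,0],-1.3,0],[[0,0,0],-1.3,0]])

```text
time_s: 16.15
ee_pos: [620.0, 1.3, 207.6]
ee_rot: [179.9, 0.1, 168.7]
force: [-0.5, -0.3, 0.4]
gripper_width: 91.2
gripper_force: 0.0
```

```bash
cat > it2.py <<'E'
from fit import *
s=env.state();print(s["time_s"],s["ee_pos"],s["ee_rot"],s["gripper_width"])
for n in("wrist","scene"):
    p=env.grab_frame(n);P=cloud(p)
    m=((P[...,2]>16)&(P[...,2]<34)&(P[...,0]>560)&(P[...,0]<720)&(P[...,1]>-160)&(P[...,1]<160)).astype(np.uint8)
    k,L=cv2.connectedComponents(m)
    for i in range(1,k):
        q=P[L==i]
        if len(q)>150: print(n,len(q),np.median(q[:,2]),cv2.minAreaRect(q[:,:2].astype(np.float32)))
    if n=="scene":
      for l in("zinc_drive","card_reader"):
        for r in env.landmark_of(p,l)[:1]:print(n,l,r["score"],r["point"],depth(p,r["point"]))
    save(p,n+"_b")
E
python3 it2.py
```

```text
16.15 [620.    1.3 207.6] [179.9   0.1 168.7] 91.21584510450401
wrist 3229 28.41314390930978 ((630.1116943359375, 15.474420547485352), (45.8599967956543, 79.58782958984375), 78.39700317382812)
scene 486 26.187402855591472 ((631.8389282226562, 14.753360748291016), (45.94203567504883, 80.99229431152344), 79.00996398925781)
scene zinc_drive 0.71 [154.3, 158.8] [ 468.2 -318.2   19.4]
scene card_reader 0.84 [253.1, 219.3] [645.8   7.6  26. ]
```

Call:
move_arm(plan=[[[1,1.4,-3.5],0,0],[[0,0,-3.5],0,0],[[0,0,-3.5],0,0.1],[[0,0,-3.5],0,0.15],[[0,0,0],0,0.15]])

```text
time_s: 16.85
ee_pos: [623.8, 10.8, 63.4]
ee_rot: [-179.9, -0.6, 168.4]
force: [0.4, 0.1, -0.5]
gripper_width: 77.6
gripper_force: 0.0
```

Call:
move_arm(plan=[[[0,0,-2],0,0.15],[[0,0,-1],0,0.15],[[0,0,0],0,0.15]])

```text
time_s: 17.15
ee_pos: [627.6, 11.5, 37.9]
ee_rot: [-180.0, -0.1, 168.5]
force: [0.0, -0.3, -0.9]
gripper_width: 77.6
gripper_force: 0.0
```

Call:
move_arm(plan=[[[0.1,0.4,-1.2],0,0.15],[[0,0,-1],0,0.15],[[0,0,0],0,1],[[0,0,0],0,1],[[0,0,0],0,1]], squeeze=30)

```text
time_s: 17.65
ee_pos: [629.4, 16.2, 16.1]
ee_rot: [180.0, 0.0, 168.5]
force: [-0.1, -0.2, 0.1]
gripper_width: 56.4
gripper_force: 0.0
```

Call:
move_arm(plan=[[[0,0,0],0,1],[[0,0,0],0,1],[[0,0,0],0,1]])

```text
time_s: 17.95
ee_pos: [629.4, 16.1, 16.2]
ee_rot: [180.0, 0.0, 168.5]
force: [-0.3, -0.2, 1.4]
gripper_width: 45.8
gripper_force: 30.0
```

Call:
move_arm(plan=[[[0,0,2],0,1],[[0,0,4],0,1],[[0,0,4],0,1],[[0,0,4],0,1],[[0,0,4],0,1]])

```text
time_s: 18.45
ee_pos: [628.7, 16.1, 197.3]
ee_rot: [180.0, -0.0, 168.5]
force: [0.5, -0.5, -1.7]
gripper_width: 45.7
gripper_force: 30.0
```

Call:
move_arm(plan=[[[-1.7,-4.3,1],1,1],[[-1.7,-4.3,1],1,1],[[-1.7,-4.3,1],1,1],[[-1.7,-4.3,0],1,1],[[-1.7,-4.3,0],1,1]])

```text
time_s: 18.95
ee_pos: [543.2, -200.3, 226.3]
ee_rot: [-180.0, 0.0, 173.6]
force: [1.0, -0.9, -1.5]
gripper_width: 46.1
gripper_force: 30.0
```

Call:
move_arm(plan=[[[-1.7,-4.3,0],1,1],[[-1.7,-4.3,0],1,1],[[-1.7,-4.3,0],1,1],[[-1.7,-4.3,0],1,1],[[-1.7,-4.1,0],1,1]])

```text
time_s: 19.45
ee_pos: [457.9, -413.5, 225.7]
ee_rot: [180.0, -0.0, 178.5]
force: [1.7, -0.5, -1.6]
gripper_width: 45.7
gripper_force: 30.0
```

Call:
move_arm(plan=[[[0,0,0],0,1],[[0,0,-3.5],0,1],[[0,0,-3.5],0,1],[[0,0,-3.5],0,1],[[0,0,0],0,1]])

```text
time_s: 19.95
ee_pos: [456.5, -408.5, 115.8]
ee_rot: [179.5, -0.5, 178.5]
force: [-0.1, 1.0, -0.5]
gripper_width: 45.7
gripper_force: 30.0
```

Call:
move_arm(plan=[[[0,0,-3.5],0,1],[[0,0,-3.5],0,1],[[0,0,-1.5],0,1],[[0,0,0],0,1],[[0,0,0],0,1]])

```text
time_s: 20.45
ee_pos: [460.3, -412.5, 37.6]
ee_rot: [-179.9, 0.1, 178.5]
force: [-0.3, -0.7, -1.1]
gripper_width: 46.0
gripper_force: 30.0
```

Call:
move_arm(plan=[[[-0.3,0,-1.4],0,1],[[0,0,-0.7],0,1],[[0,0,0],0,1]])

```text
time_s: 20.75
ee_pos: [456.3, -411.9, 15.4]
ee_rot: [-180.0, 0.0, 178.5]
force: [0.2, -0.3, -0.2]
gripper_width: 45.7
gripper_force: 30.0
```

Call:
move_arm(plan=[[[0,0,0],0,0.32],[[0,0,0],0,0.32],[[0,0,0],0,0.32],[[0,0,4],0,0.32],[[0,0,4],0,0.32]])

```text
time_s: 21.25
ee_pos: [455.5, -411.3, 94.9]
ee_rot: [179.9, -0.1, 178.5]
force: [1.1, -0.4, -0.9]
gripper_width: 62.1
gripper_force: 0.0
```

Call:
move_arm(plan=[[[0,0,4],0,0.32],[[0,0,4],0,0.3],[[1,3,3],0.2,0.2],[[1.6,4.5,2],0.2,0.2],[[1.6,4.5,0],0.2,0]])

```text
time_s: 21.75
ee_pos: [499.3, -293.6, 228.2]
ee_rot: [-179.8, 0.4, 179.0]
force: [1.2, 0.7, -0.3]
gripper_width: 78.4
gripper_force: 0.0
```

Call:
move_arm(plan=[[[1.6,4.5,0],0.2,0],[[1.6,4.5,0],0.2,0],[[1.6,4.5,0],0.2,0],[[1.6,4.5,0],0.2,0],[[1.6,4.5,0],0.2,0]])

```text
time_s: 22.25
ee_pos: [577.9, -66.5, 224.7]
ee_rot: [-180.0, 0.1, -179.9]
force: [0.4, -0.0, -0.2]
gripper_width: 91.1
gripper_force: 0.0
```

Call:
move_arm(plan=[[[1.8,4.5,0],0.2,0],[[1,2.5,0],0.2,0],[[0,0,0],0,0],[[0,0,0],0,0]])

```text
time_s: 22.65
ee_pos: [605.4, 1.8, 224.2]
ee_rot: [-180.0, -0.0, -179.4]
force: [-0.4, 0.1, -0.3]
gripper_width: 91.1
gripper_force: 0.0
```

```bash
cat > bk.py <<'E'
from fit import *
s=env.state();print(s["time_s"],s["ee_pos"],s["ee_rot"])
p=env.grab_frame("wrist");P=cloud(p);save(p,"w_%d"%int(s["time_s"]*10))
m=((P[...,2]>132)&(P[...,2]<150)&(P[...,0]>440)&(P[...,0]<560)&(abs(P[...,1])<170)).astype(np.uint8)
k,L=cv2.connectedComponents(m)
for i in range(1,k):
    q=P[L==i]
    if len(q)>150: print("bank",len(q),np.median(q[:,2]),cv2.minAreaRect(q[:,:2].astype(np.float32)))
X=np.array([atz(p,r["point"],10)[:2] for r in env.landmark_of(p,"pad1") if r["score"]>.3]); print("pads",X)
m=(abs(P[...,2]-10)<3)&(P[...,0]>500)&(P[...,0]<720)&(abs(P[...,1]-6)<170);q=P[m]
print("tray",cv2.minAreaRect(q[:,:2].astype(np.float32)))
p=env.grab_frame("scene");P=cloud(p)
for l in("zinc_drive","card_reader"):
    for r in env.landmark_of(p,l)[:1]:print(l,r["score"],r["point"],depth(p,r["point"]))
m=((P[...,2]>13)&(P[...,2]<36)&(P[...,0]>390)&(P[...,0]<525)&(P[...,1]<-280)&(P[...,1]>-455)).astype(np.uint8)
k,L=cv2.connectedComponents(m)
for i in range(1,k):
    q=P[L==i]
    if len(q)>50: print("comp",len(q),np.median(q[:,2]),cv2.minAreaRect(q[:,:2].astype(np.float32)))
E
python3 bk.py; ls pics|tail -3
```

```text
22.65 [605.4   1.8 224.2] [-180.    -0.  -179.4]
bank 3909 140.51334944671845 ((502.34466552734375, -87.44584655761719), (30.506624221801758, 61.302223205566406), 1.723822832107544)
bank 3956 140.43129571141682 ((503.7352600097656, 12.525577545166016), (30.18475914001465, 62.5091552734375), 0.6387041807174683)
bank 3894 140.22090755340315 ((503.5830383300781, 101.15319061279297), (30.566370010375977, 61.923011779785156), 1.58151376247406)
pads [[581.8   7.5]
 [581.7 -85.5]
 [578.1 103.4]]
tray ((610.10107421875, 6.8062744140625), (290.0823974609375, 219.7871856689453), 89.9681396484375)
zinc_drive 0.84 [153.3, 157.8] [ 463.5 -323.1   18.1]
card_reader 0.52 [123.6, 157.0] [ 476.6 -409.8   23.5]
comp 258 22.624730677615105 ((452.9698791503906, -411.0093994140625), (47.95137023925781, 68.32429504394531), 84.85388946533203)
comp 254 18.83261616894822 ((451.8058776855469, -323.7108459472656), (81.41464233398438, 37.987403869628906), 1.936976432800293)
w_226.png
w_org.png
wrist_b.png
```

Call:
move_arm(plan=[[[-4,-2.2,0],0.1,1],[[-4,-2.2,0],0.1,1],[[-4,-2.2,0],0.1,1],[[-4,-2.3,0],0.1,1],[[0,0,0],0,1]])

```text
time_s: 23.4
ee_pos: [440.5, -89.5, 224.3]
ee_rot: [-180.0, -0.2, -179.4]
force: [0.7, 1.1, -0.8]
gripper_width: 54.1
gripper_force: 0.0
```

Call:
move_arm(plan=[[[0,0,-3],0,1],[[0,0,-3],0,1],[[0,0,-3],0,1],[[0,0,-2],0,1],[[0,0,0],0,1]])

```text
time_s: 23.9
ee_pos: [443.9, -87.2, 111.9]
ee_rot: [179.9, -0.3, -179.2]
force: [-0.4, -0.2, -0.4]
gripper_width: 14.0
gripper_force: 0.0
```

Call:
move_arm(plan=[[[0,0,0],0,1],[[0,0,0],0,1]])

```text
time_s: 24.1
ee_pos: [446.8, -87.8, 115.4]
ee_rot: [-180.0, 0.2, -179.1]
force: [-1.1, -0.0, -0.0]
gripper_width: 0.9
gripper_force: 0.0
```

Call:
move_arm(plan=[[[1.5,0,0],0,1],[[1,0,0],0,1],[[0.8,0,0],0,1],[[0.8,0,0],0,1],[[0.8,0,0],0,1]])

```text
time_s: 24.6
ee_pos: [495.2, -87.4, 114.3]
ee_rot: [180.0, 0.0, -179.1]
force: [0.2, 0.4, 0.7]
gripper_width: 0.4
gripper_force: 0.0
```

Call:
move_arm(plan=[[[0.6,0,0],0,1],[[0.5,0,0],0,1],[[0.5,0,0],0,1]])

```text
time_s: 24.9
ee_pos: [510.8, -87.4, 114.0]
ee_rot: [180.0, -0.0, -179.1]
force: [0.1, -0.3, 0.3]
gripper_width: 0.9
gripper_force: 0.0
```

Run:
```python
from fit import *
print(env.state()["time_s"])
for n in ("scene","side"):
    p=env.grab_frame(n)
    P=cloud(p); f=p["frame"].astype(int); m=(f[...,0]>150)&(f[...,2]<60)&(abs(P[...,1]+88)<50)&(P[...,2]>12)&(P[...,0]>470)
    q=P[m]; print(n,len(q),q.min(0),q.max(0))
    u,v=proj(p,[[540,-60,70]])[0].astype(int); cv2.imwrite(f"pics/push_{n}.png",cv2.resize(p["frame"][v-60:v+60,u-80:u+80,::-1],None,fx=4,fy=4))
```

```text
24.9
scene 611 [ 497.4 -130.6   15.2] [930.2 -39.7 120.5]
side 593 [ 532.7 -117.4   12.9] [641.2 -51.9  42.8]
```

Call:
move_arm(plan=[[[-4,0,0],0,1],[[-2.4,2,0],0,1],[[0,4,0],0,1],[[0,4,0],0,1],[[0,0,0],0,1]])

```text
time_s: 25.5
ee_pos: [445.9, 15.7, 114.3]
ee_rot: [179.9, 0.0, -178.9]
force: [0.6, -0.6, -0.3]
gripper_width: 0.4
gripper_force: 0.0
```

```bash
cat > ly.py <<'E'
from fit import *
s=env.state();print(s["time_s"],s["ee_pos"])
for n in ("scene","side"):
    p=env.grab_frame(n);P=cloud(p)
    m=((P[...,2]>30)&(P[...,2]<60)&(P[...,0]>460)&(P[...,0]<720)&(abs(P[...,1])<170)).astype(np.uint8)
    k,L=cv2.connectedComponents(m)
    for i in range(1,k):
        q=P[L==i]
        if len(q)>150: print(n,len(q),np.median(q[:,2]),cv2.minAreaRect(q[:,:2].astype(np.float32)))
E
python3 ly.py
```

```text
25.5 [445.9  15.7 114.3]
scene 964 38.51596351388508 ((574.2412109375, -89.10063171386719), (62.78224563598633, 140.83660888671875), 89.59908294677734)
scene 151 44.15778445823992 ((516.4213256835938, 15.96674919128418), (20.929399490356445, 63.682838439941406), 19.207454681396484)
side 634 38.97937193780342 ((586.8269653320312, -84.73052215576172), (65.7962875366211, 110.20448303222656), 89.25792694091797)
```

Call:
move_arm(plan=[[[1.5,-0.3,0],0,1],[[1,0,0],0,1],[[0.8,0,0],0,1],[[0.8,0,0],0,1],[[0.8,0,0],0,1]])

```text
time_s: 26.1
ee_pos: [496.1, 9.2, 114.0]
ee_rot: [180.0, -0.0, -179.1]
force: [0.3, 0.7, 0.6]
gripper_width: 0.5
gripper_force: 0.0
```

Call:
move_arm(plan=[[[0.6,0,0],0,1],[[0.5,0,0],0,1],[[0.5,0,0],0,1],[[0,0,0],0,1],[[0,0,0],0,1]])

```text
time_s: 26.6
ee_pos: [511.3, 9.6, 114.0]
ee_rot: [180.0, -0.0, -179.1]
force: [-1.0, -0.4, 0.7]
gripper_width: 0.6
gripper_force: 0.0
```

Call:
move_arm(plan=[[[-4,0,0],0,1],[[-2.4,1,0],0,1],[[0,4,0],0,1],[[0,3.8,0],0,1],[[0,0,0],0,1]])

```text
time_s: 27.1
ee_pos: [447.3, 100.7, 114.5]
ee_rot: [179.9, 0.1, -178.9]
force: [-0.7, 0.3, 0.5]
gripper_width: 0.7
gripper_force: 0.0
```

```bash
python3 ly.py
```

```text
27.1 [447.3 100.7 114.5]
scene 966 38.53890486928742 ((574.7989501953125, -88.63346099853516), (61.987083435058594, 139.8087615966797), 89.57305145263672)
scene 985 38.48986909460541 ((573.544921875, 11.711135864257812), (62.123111724853516, 140.50112915039062), 89.93756866455078)
scene 153 45.596441101620144 ((518.7177734375, 102.32420349121094), (6.583785533905029, 60.164031982421875), 2.239194869995117)
side 788 38.850812051259766 ((572.7247924804688, -84.23146057128906), (66.42021179199219, 138.87652587890625), 87.63668060302734)
side 746 39.16112809512208 ((586.2360229492188, 15.586185455322266), (64.68557739257812, 108.79105377197266), 89.31844329833984)
```

Third bank.

Call:
move_arm(plan=[[[1.5,0,0],0,1],[[1,0,0],0,1],[[0.8,0,0],0,1],[[0.8,0,0],0,1],[[0.8,0,0],0,1]])

```text
time_s: 27.7
ee_pos: [497.1, 97.2, 114.0]
ee_rot: [-180.0, -0.0, -179.1]
force: [-0.5, 0.4, -0.4]
gripper_width: 0.5
gripper_force: 0.0
```

Call:
move_arm(plan=[[[0.6,0,0],0,1],[[0.5,0,0],0,1],[[0.5,0,0],0,1],[[0,0,0],0,1],[[0,0,0],0,1]])

```text
time_s: 28.2
ee_pos: [512.3, 97.6, 114.0]
ee_rot: [180.0, -0.0, -179.1]
force: [0.2, 0.0, -0.5]
gripper_width: 0.5
gripper_force: 0.0
```

Call:
move_arm(plan=[[[0,0,4],0,0.5],[[4,-2,4],0,0],[[4,-4,3],0,0],[[4,-4,0],0,0],[[1.5,0,0],0,0]])

```text
time_s: 28.7
ee_pos: [630.1, 10.4, 211.8]
ee_rot: [-179.9, 0.2, -179.3]
force: [-0.4, 0.1, 0.5]
gripper_width: 37.8
gripper_force: 0.0
```

Call:
move_arm(plan=[[[0,0,0],0,0],[[0,0,0],0,0]])

```text
time_s: 28.9
ee_pos: [626.4, 14.7, 210.3]
ee_rot: [180.0, -0.1, -179.1]
force: [-0.5, -0.2, 0.3]
gripper_width: 53.3
gripper_force: 0.0
```

```bash
python3 ly.py
python3 - <<'E'
from fit import *
s=env.state();print(s["time_s"],s["ee_pos"],s["ee_rot"])
p=env.grab_frame("wrist");P=cloud(p);save(p,"w_ly")
m=((P[...,2]>34)&(P[...,2]<48)&(P[...,0]>440)&(P[...,0]<720)&(abs(P[...,1])<170)).astype(np.uint8)
k,L=cv2.connectedComponents(m)
for i in range(1,k):
    q=P[L==i]
    if len(q)>150: print("bank",len(q),np.median(q[:,2]),cv2.minAreaRect(q[:,:2].astype(np.float32)))
E
```

```text
28.9 [626.4  14.7 210.3]
scene 962 38.48907466715974 ((574.975341796875, -88.86471557617188), (62.750118255615234, 140.5617218017578), 89.70252227783203)
scene 980 38.434900570156515 ((572.95556640625, 11.700027465820312), (62.3912353515625, 141.92945861816406), 89.7750473022461)
scene 998 38.39786892375582 ((575.4501953125, 101.19892120361328), (61.87460708618164, 141.42327880859375), 89.93474578857422)
side 803 38.93573076884525 ((572.5321044921875, -84.41117858886719), (65.63976287841797, 139.35008239746094), 88.49759674072266)
side 964 39.157881966303535 ((570.9346923828125, 15.948944091796875), (63.60602569580078, 139.6967010498047), 89.5912094116211)
side 1119 39.10949307256851 ((572.117431640625, 105.00013732910156), (63.44245910644531, 137.32058715820312), 89.20992279052734)
29.0 [626.1  15.1 210.7] [ 180.    -0.1 -179. ]
bank 8983 40.658267169207136 ((573.0269775390625, -88.8282699584961), (62.91389846801758, 140.2168731689453), 89.57845306396484)
bank 8995 40.48700908138255 ((571.5820922851562, 12.379766464233398), (62.03214645385742, 139.9795684814453), 89.726806640625)
bank 8860 40.36343352100627 ((573.7902221679688, 101.65324401855469), (140.22848510742188, 62.37554931640625), 0.1613018810749054)
```

View pics/w_ly.png

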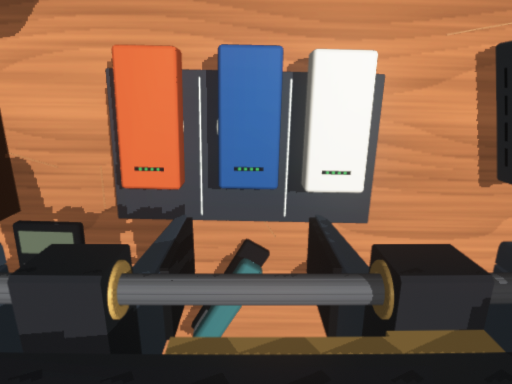

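Run:
```python
from fit import *
p=env.grab_frame("wrist");f=p["frame"];P=cloud(p)
m=(f.min(2)>130)&(abs(P[...,2]-10)<4)&(P[...,0]>525)&(P[...,0]<665)
for y0 in(-40,55):
    q=P[m&(abs(P[...,1]-y0)<10)]; d=cv2.fitLine(q[:,:2].astype(np.float32),cv2.DIST_HUBER,0,.01,.01).ravel(); print(len(q),d, np.degrees(np.arctan(d[1]/d[0])),q[:,0].min(),q[:,0].max(), d[3]+(581-d[2])*d[1]/d[0])
t=(abs(P[...,2]-10)<3)&(abs(P[...,1]-7)<150)&(f.max(2)<90)
q=P[t];
for y in(-135,-110,-40,7,55,125,145):
    r=q[abs(q[:,1]-y)<6]
    if len(r):print(y,len(r),np.percentile(r[:,0],[0.5,99.5]))
for x in(540,600,660):
    r=q[abs(q[:,0]-x)<10]; print(x,np.percentile(r[:,1],[.2,99.8]))
```

```text
298 [  1.   -0.  595.4 -40.4] -0.29063496 529.6747041991412 664.6232630465697 -40.335354
319 [  1.   -0.  593.1  54.6] -0.24216175 529.9444978887711 664.0501609357576 54.676598
-135 971 [523.6 685.5]
-110 314 [651.5 686.7]
-40 1175 [523.7 810.1]
7 471 [648.3 737.4]
55 1088 [524.  685.9]
125 303 [652.  686.3]
145 655 [568.9 686.9]
540 [-136.7   71.6]
600 [-137.1  149.9]
660 [-137.   149.7]
```

Call:
move_arm(plan=[[[-2.5,-0.2,-3.5],-0.6,0.15],[[-2.6,-0.2,-3.5],-0.7,0.15],[[0,0,-3.5],0,0.15],[[0,0,-3],0,0.15],[[0,0,0],0,0.15]])

```text
time_s: 29.6
ee_pos: [572.6, 10.8, 72.6]
ee_rot: [180.0, -0.5, 179.6]
force: [-0.2, -0.8, 0.2]
gripper_width: 77.4
gripper_force: 0.0
```

Call:
move_arm(plan=[[[0,0,0],0,0.15],[[0,0,-1.5],0,0.15],[[0,0,0],0,0.15]])

```text
time_s: 29.9
ee_pos: [576.8, 10.6, 61.8]
ee_rot: [180.0, 0.0, 179.6]
force: [-0.4, -0.4, -0.1]
gripper_width: 77.5
gripper_force: 0.0
```

Call:
move_arm(plan=[[[0,0,-2],0,0.15],[[0,0,-2.3],0,0.15],[[0,0,0],0,0.15],[[0,0,0],0,0.15]])

```text
time_s: 30.3
ee_pos: [577.4, 10.4, 19.3]
ee_rot: [180.0, 0.1, 179.6]
force: [-0.2, 0.2, -0.4]
gripper_width: 77.4
gripper_force: 0.0
```

Call:
move_arm(plan=[[[0,0,0],0,0.5],[[0,0,0],0,0.5],[[0,0,0],0,0.5],[[0,0,0],0,0.5],[[0,0,0],0,0.5]], squeeze=15)

```text
time_s: 30.8
ee_pos: [577.7, 10.9, 19.4]
ee_rot: [179.9, 0.2, 179.6]
force: [-0.4, 3.4, 6.3]
gripper_width: 62.4
gripper_force: 15.0
```

Call:
move_arm(plan=[[[0.45,-0.2,0],0,0.5],[[0.5,-0.15,0],0,0.5],[[0,0,0],0,0.5],[[0,0,0],0,0.5]])

```text
time_s: 31.2
ee_pos: [583.5, 7.6, 19.2]
ee_rot: [179.9, -0.3, 179.6]
force: [-6.5, 2.7, 11.6]
gripper_width: 61.9
gripper_force: 15.0
```

Call:
move_arm(plan=[[[0,0,0],0,0.15],[[0,0,0],0,0.15],[[0,0,0],0,0.15],[[0,0,3],0,0.15],[[0,0,3],0,0.15]])

```text
time_s: 31.7
ee_pos: [585.3, 6.7, 77.4]
ee_rot: [-180.0, -0.2, 179.6]
force: [2.0, -0.3, 0.9]
gripper_width: 77.5
gripper_force: 0.0
```

Call:
move_arm(plan=[[[0,-2,0],0,0.15],[[-0.8,-4,0],0,0.15],[[0,-3.5,0],0,0.15],[[0,0,0],0,0.15],[[0,0,0],0,0.15]])

```text
time_s: 32.2
ee_pos: [577.9, -88.8, 77.7]
ee_rot: [180.0, -0.0, 179.5]
force: [-0.1, 1.2, -0.2]
gripper_width: 77.5
gripper_force: 0.0
```

```bash
python3 ly.py
```

```text
32.2 [577.9 -88.8  77.7]
scene 889 38.561903745039444 ((575.4000244140625, -88.82975769042969), (62.75603485107422, 140.4635467529297), 89.27674102783203)
scene 984 38.40468326484279 ((578.0812377929688, 6.664308547973633), (62.0673713684082, 142.54647827148438), 89.6248550415039)
scene 1003 38.273407003541024 ((575.5369873046875, 101.13829803466797), (61.83091354370117, 141.2493133544922), 89.89286804199219)
side 695 38.87004238046586 ((572.8060302734375, -84.10060119628906), (64.66355895996094, 140.30026245117188), 88.59564208984375)
side 957 39.12596607408773 ((576.6702880859375, 10.872602462768555), (64.69812774658203, 140.14903259277344), 89.04747009277344)
side 1127 39.03290953553835 ((572.4807739257812, 104.72430419921875), (64.9444808959961, 138.01004028320312), 89.02989196777344)
```

Call:
move_arm(plan=[[[0,0,-2],0,0.15],[[0,0,-2],0,0.15],[[0,0,-1.9],0,0.15],[[0,0,0],0,0.15],[[0,0,0],0,0.15]])

```text
time_s: 32.8
ee_pos: [578.1, -87.3, 18.9]
ee_rot: [180.0, -0.0, 179.7]
force: [0.2, -0.2, -0.5]
gripper_width: 77.6
gripper_force: 0.0
```

Call:
move_arm(plan=[[[0,0,0],0,0.5],[[0,0,0],0,0.5],[[0,0,0],0,0.5],[[0,0,0],0,0.5],[[0,0,0],0,0.5]])

```text
time_s: 33.3
ee_pos: [578.7, -88.1, 19.9]
ee_rot: [180.0, 0.1, 179.6]
force: [-0.9, 1.2, 5.4]
gripper_width: 61.9
gripper_force: 15.0
```

Call:
move_arm(plan=[[[0.4,0.1,0],0,0.5],[[0.4,0,0],0,0.5],[[0.3,0,0],0,0.5],[[0,0,0],0,0.5]])

```text
time_s: 33.7
ee_pos: [585.6, -87.4, 19.7]
ee_rot: [-180.0, -0.4, 179.6]
force: [-7.7, -0.0, 11.9]
gripper_width: 61.5
gripper_force: 15.0
```

Call:
move_arm(plan=[[[0.15,0,0],0,0.5],[[0,0,0],0,0.5]])

```text
time_s: 33.9
ee_pos: [586.4, -87.4, 19.7]
ee_rot: [180.0, -0.5, 179.6]
force: [-9.2, -0.2, 13.4]
gripper_width: 61.8
gripper_force: 15.0
```

Call:
move_arm(plan=[[[0,0,0],0,0.15],[[0,0,0],0,0.15],[[0,0,0],0,0.15],[[0,0,3],0,0.15],[[0,0,3],0,0.15]])

```text
time_s: 34.4
ee_pos: [589.8, -87.0, 78.3]
ee_rot: [180.0, -0.2, 179.6]
force: [0.6, -0.3, 0.4]
gripper_width: 77.4
gripper_force: 0.0
```

Call:
move_arm(plan=[[[0,4,0],0,0.15],[[-0.6,4,0],0,0.15],[[-0.6,4,0],0,0.15],[[0,4,0],0,0.15],[[0,3,0],0,0.15]])

```text
time_s: 34.9
ee_pos: [578.3, 105.1, 78.7]
ee_rot: [180.0, 0.0, 179.7]
force: [0.3, -0.1, 0.4]
gripper_width: 77.3
gripper_force: 0.0
```

Call:
move_arm(plan=[[[0,0,0],0,0.15],[[0,0,0],0,0.15]])

```text
time_s: 35.1
ee_pos: [578.4, 103.3, 78.5]
ee_rot: [-180.0, -0.0, 179.7]
force: [-0.4, -0.3, -0.2]
gripper_width: 77.6
gripper_force: 0.0
```

Call:
move_arm(plan=[[[0,-0.1,-2],0,0.15],[[0,0,-2],0,0.15],[[0,0,-2],0,0.15],[[0,0,0],0,0.15],[[0,0,0],0,0.15]])

```text
time_s: 35.6
ee_pos: [578.7, 100.8, 18.9]
ee_rot: [-180.0, -0.0, 179.5]
force: [-0.1, 0.5, -0.5]
gripper_width: 77.7
gripper_force: 0.0
```

Call:
move_arm(plan=[[[0,0,0],0,0.5],[[0,0,0],0,0.5],[[0,0,0],0,0.5],[[0,0,0],0,0.5],[[0,0,0],0,0.5]])

```text
time_s: 36.1
ee_pos: [579.3, 101.9, 20.0]
ee_rot: [180.0, 0.1, 179.6]
force: [0.0, -0.9, 6.1]
gripper_width: 62.1
gripper_force: 15.0
```

Call:
move_arm(plan=[[[0.4,0,0],0,0.5],[[0.4,0,0],0,0.5],[[0.35,0,0],0,0.5],[[0,0,0],0,0.5]])

```text
time_s: 36.5
ee_pos: [586.2, 101.8, 19.7]
ee_rot: [-180.0, -0.5, 179.6]
force: [-8.9, 0.2, 12.8]
gripper_width: 62.0
gripper_force: 15.0
```

Call:
move_arm(plan=[[[0,0,0],0,0.15],[[0,0,0],0,0.15],[[0,0,0],0,0.15],[[0,0,3],0,0.15],[[0,0,3],0,0.15]])

```text
time_s: 37.0
ee_pos: [589.3, 101.7, 78.3]
ee_rot: [-180.0, -0.2, 179.6]
force: [0.8, -0.5, 0.3]
gripper_width: 77.7
gripper_force: 0.0
```

Call:
move_arm(plan=[[[0.8,-2.5,4],0,0.1],[[1,-3.5,4],0,0],[[1.5,-3.5,4],0,0],[[0,0,1],0,0],[[0,0,0],0,0]])

```text
time_s: 37.5
ee_pos: [621.8, 12.4, 203.6]
ee_rot: [180.0, 0.2, 179.5]
force: [0.3, 1.1, 0.5]
gripper_width: 90.9
gripper_force: 0.0
```

```bash
cat > wb.py <<'E'
from fit import *
s=env.state();print(s["time_s"],s["ee_pos"],s["ee_rot"])
p=env.grab_frame("wrist");P=cloud(p);save(p,"wb%d"%int(s["time_s"]*10))
m=((P[...,2]>34)&(P[...,2]<48)&(P[...,0]>440)&(P[...,0]<720)&(abs(P[...,1])<170)).astype(np.uint8)
k,L=cv2.connectedComponents(m)
for i in range(1,k):
    q=P[L==i]
    if len(q)>150: print("bank",len(q),np.median(q[:,2]),cv2.minAreaRect(q[:,:2].astype(np.float32)))
f=p["frame"];q=P[(abs(P[...,2]-10)<3)&(abs(P[...,1]-7)<150)&(f.max(2)<90)]
for y in(-135,-40,55,145):
    r=q[(abs(q[:,1]-y)<4)&(q[:,0]<720)]
    if len(r):print(y,len(r),np.percentile(r[:,0],[0.5,99.5]))
m=(f.min(2)>130)&(abs(P[...,2]-10)<4)&(P[...,0]>525)&(P[...,0]<665)
for y0 in(-40,55):
    q=P[m&(abs(P[...,1]-y0)<10)]; d=cv2.fitLine(q[:,:2].astype(np.float32),cv2.DIST_HUBER,0,.01,.01).ravel(); print(len(q),np.degrees(np.arctan(d[1]/d[0])),np.percentile(q[:,0],[1,99]), d[3]+(581-d[2])*d[1]/d[0])
E
python3 wb.py;python3 ly.py
```

```text
37.5 [621.8  12.4 203.6] [180.    0.2 179.5]
bank 9168 40.50259430665426 ((576.7395629882812, 7.050411224365234), (62.322547912597656, 138.64353942871094), 89.53797149658203)
bank 9038 40.36179287029648 ((579.6900634765625, 101.18995666503906), (61.893943786621094, 138.69400024414062), 89.61027526855469)
bank 9110 40.65467737142052 ((580.3408813476562, -87.57630920410156), (62.904388427734375, 139.36019897460938), 89.14937591552734)
-135 854 [523.8 685.1]
-40 674 [523.2 685.9]
55 615 [524.  685.4]
145 890 [524.8 686.4]
270 -0.31480852 [531.6 662.9] -40.4083
272 -0.32651725 [531.7 663.7] 54.57779
37.55 [620.5  13.1 201.6]
scene 973 38.53154045930614 ((581.3846435546875, -88.1094741821289), (62.480262756347656, 141.9932098388672), 89.41127014160156)
scene 986 38.48633778641772 ((579.0322265625, 6.680816650390625), (61.96320343017578, 140.78916931152344), 89.62683868408203)
scene 1018 38.288981192658355 ((581.3300170898438, 100.7815170288086), (61.8093376159668, 142.68084716796875), 89.66310119628906)
side 803 38.974270863807305 ((580.3814086914062, -84.51513671875), (67.36125946044922, 139.82879638671875), 89.5938491821289)
side 958 38.94807939213439 ((577.043212890625, 10.364477157592773), (140.84251403808594, 65.7236328125), 0.09904234111309052)
side 1123 39.190148299876114 ((579.0391845703125, 104.14657592773438), (64.72087097167969, 138.4950714111328), 88.88446044921875)
```

Call:
move_arm(plan=[[[-2,-0.3,-3.5],0,0.15],[[-2,-0.3,-3.5],0,0.15],[[0,0,-3.5],0,0.15],[[0,0,-2],0,0.15],[[0,0,0],0,0.15]])

```text
time_s: 38.15
ee_pos: [576.8, 7.8, 72.5]
ee_rot: [180.0, -0.6, 179.7]
force: [-1.0, 0.7, 0.4]
gripper_width: 77.4
gripper_force: 0.0
```

Call:
move_arm(plan=[[[0,0,0],0,0.15],[[0,0,0],0,0.15]])

```text
time_s: 38.35
ee_pos: [581.6, 7.3, 78.0]
ee_rot: [180.0, 0.1, 179.6]
force: [-0.3, -0.5, 1.1]
gripper_width: 77.7
gripper_force: 0.0
```

Call:
move_arm(plan=[[[0,0,-2],0,0.15],[[0,0,-2],0,0.15],[[0,0,-1.9],0,0.15],[[0,0,0],0,0.15],[[0,0,0],0,0.15]])

```text
time_s: 38.85
ee_pos: [581.6, 6.9, 19.1]
ee_rot: [180.0, 0.1, 179.6]
force: [-0.6, -0.8, 0.3]
gripper_width: 77.9
gripper_force: 0.0
```

Call:
move_arm(plan=[[[0,0,0],0,0.5],[[0,0,0],0,0.5],[[0,0,0],0,0.5],[[0,0,0],0,0.5],[[0,0,0],0,0.5]])

```text
time_s: 39.35
ee_pos: [581.7, 7.0, 19.4]
ee_rot: [180.0, 0.1, 179.6]
force: [-0.5, 0.7, 5.6]
gripper_width: 61.7
gripper_force: 15.0
```

Call:
move_arm(plan=[[[0.4,0,0],0,0.5],[[0.4,0,0],0,0.5],[[0,0,0],0,0.5],[[0,0,0],0,0.5]])

```text
time_s: 39.75
ee_pos: [585.4, 6.9, 19.0]
ee_rot: [180.0, -0.4, 179.6]
force: [-8.3, 1.0, 11.9]
gripper_width: 62.3
gripper_force: 15.0
```

Call:
move_arm(plan=[[[0,0,0],0,0.15],[[0,0,0],0,0.15],[[0,0,0],0,0.15],[[0,0,3],0,0.15],[[0,0,3],0,0.15]])

```text
time_s: 40.25
ee_pos: [588.2, 6.8, 77.6]
ee_rot: [180.0, -0.2, 179.6]
force: [1.1, 1.0, 0.2]
gripper_width: 77.9
gripper_force: 0.0
```

Call:
move_arm(plan=[[[1,0,4],0,0.1],[[1,0,4],0,0],[[1.5,0,4],0,0],[[0,0,1],0,0],[[0,0,0],0,0]])

```text
time_s: 40.75
ee_pos: [624.9, 6.8, 209.7]
ee_rot: [180.0, 0.2, 179.6]
force: [0.4, 0.7, -0.7]
gripper_width: 91.3
gripper_force: 0.0
```

```bash
python3 wb.py
```

```text
40.75 [624.9   6.8 209.7] [180.    0.2 179.6]
bank 8837 40.49898088783692 ((579.6620483398438, 6.406288146972656), (62.202720642089844, 137.76519775390625), 89.52809143066406)
bank 8842 40.33771014438403 ((579.77880859375, 101.10830688476562), (61.986270904541016, 139.49168395996094), 89.63845825195312)
bank 8859 40.63794212629426 ((579.890869140625, -88.10889434814453), (62.94770812988281, 138.59388732910156), 89.59136199951172)
-135 822 [523.9 684.9]
-40 625 [523.1 685.4]
55 571 [523.7 686.3]
145 461 [541.6 686.8]
260 -0.19814606 [531.5 662.9] -40.51998
300 -0.25827754 [531.6 662.8] 54.670273
```

Call:
move_arm(plan=[[[-0.2,-4.6,0],0,1],[[-0.2,-4.6,0],0,1],[[-0.2,-4.6,0],0,1],[[-0.2,-4.6,0],0,1],[[-0.2,-4.6,0],0,1]])

```text
time_s: 41.3
ee_pos: [611.9, -224.4, 205.1]
ee_rot: [179.9, -0.3, 179.6]
force: [0.5, 0.4, -0.5]
gripper_width: 53.9
gripper_force: 0.0
```

Call:
move_arm(plan=[[[-0.2,-4.6,0],0,1],[[-0.2,-4.6,0],0,1],[[-0.2,-4.8,0],0,1],[[0,0,0],0,1],[[0,0,0],0,1]])

```text
time_s: 41.8
ee_pos: [606.2, -363.5, 204.8]
ee_rot: [179.8, -0.3, 179.5]
force: [0.1, -0.1, -0.2]
gripper_width: 14.0
gripper_force: 0.0
```

Run:
```python
from fit import *
s=env.state();print(s["time_s"],s["ee_pos"],s["ee_rot"])
p=env.grab_frame("wrist");P=cloud(p);save(p,"w_lid")
for r in env.landmark_of(p,"lid_tab")[:1]: print(r["score"],r["point"],atz(p,r["point"],70),depth(p,r["point"]))
b=(480,620),(-420,-310)
for a in((45,53),(53,60),(60,74),(74,95)): print(a,rect(P,*a,*b))
```

```text
41.8 [ 606.2 -363.5  204.8] [179.8  -0.3 179.5]
0.82 [249.6, 112.5] [ 542.2 -363.6   70. ] [ 541.5 -363.6   86.8]
(45, 53) (0, None)
(53, 60) (10791, ((570.8172607421875, -365.00628662109375), (109.97989654541016, 98.34304809570312), 89.99629211425781))
(60, 74) (13, ((534.8643798828125, -371.3681335449219), (0.04419926926493645, 40.394317626953125), 1.8192552328109741))
(74, 95) (1407, ((542.7288818359375, -365.4074401855469), (16.129669189453125, 59.57908630371094), 1.8122224807739258))
```

View pics/w_lid.png

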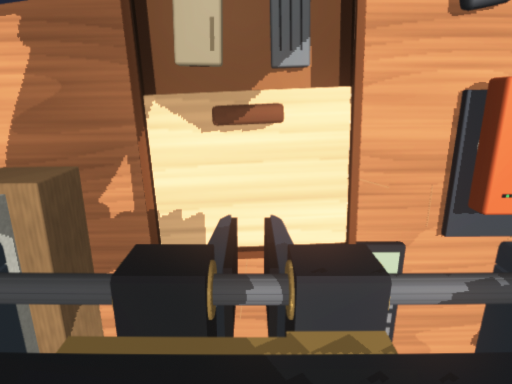

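Call:
move_arm(plan=[[[-1,-0.1,-3.5],0,1],[[0,0,-3.5],0,1],[[0,0,-3.5],0,1],[[0,0,-3],0,1],[[0,0,0],0,1]])

```text
time_s: 42.4
ee_pos: [595.0, -360.3, 68.0]
ee_rot: [179.6, -0.5, 179.7]
force: [-0.9, -0.2, 0.1]
gripper_width: -0.0
gripper_force: 0.0
```

Call:
move_arm(plan=[[[0,0,0],0,1],[[0,0,0],0,1]])

```text
time_s: 42.6
ee_pos: [599.2, -364.2, 75.4]
ee_rot: [-179.9, 0.2, 179.7]
force: [-0.7, 0.3, 0.1]
gripper_width: 0.7
gripper_force: 0.0
```

Call:
move_arm(plan=[[[-2,0,-0.7],0,1],[[-1.5,0,0],0,1],[[-1.5,-0.1,0],0,1],[[-1.5,-0.1,0],0,1],[[-1.5,0,0],0,1]])

```text
time_s: 43.1
ee_pos: [519.5, -366.7, 68.5]
ee_rot: [-179.9, 0.3, 179.6]
force: [2.3, -0.1, -1.2]
gripper_width: 0.6
gripper_force: 1.3
```

Call:
move_arm(plan=[[[-2,-0.1,0],0,1],[[-2,-0.1,0],0,1],[[-2,0,0],0,1],[[-2,-0.1,0],0,1],[[-1,0,0],0,1]])

```text
time_s: 43.6
ee_pos: [428.4, -370.0, 68.5]
ee_rot: [-179.8, 0.2, 179.6]
force: [1.9, 1.6, 2.5]
gripper_width: 0.7
gripper_force: 1.2
```

```bash
cat > lid.py <<'E'
from fit import *
s=env.state();print(s["time_s"],s["ee_pos"],s["ee_rot"],s["force"])
p=env.grab_frame("scene");P=cloud(p)
print(rect(P,76,90,(370,560),(-395,-335)))
for n in("scene","side"):
    q=env.grab_frame(n)
    for r in env.landmark_of(q,"lid_tab")[:1]: print(n,r["score"],atz(q,r["point"],72))
E
python3 lid.py
```

```text
43.6 [ 428.4 -370.    68.5] [-179.8    0.2  179.6] [1.9 1.6 2.5]
(94, ((422.9039001464844, -358.6235046386719), (32.221946716308594, 58.50625991821289), 75.77873229980469))
scene 0.68 [ 401.4 -368.5   72. ]
side 0.67 [ 399.9 -363.1   72. ]
```

Call:
move_arm(plan=[[[-0.6,0,0],0,1],[[-0.5,0,0],0,1],[[0,0,0],0,1]])

```text
time_s: 44.15
ee_pos: [422.6, -369.9, 66.7]
ee_rot: [-179.9, 0.7, 179.4]
force: [16.4, 3.0, -5.0]
gripper_width: 0.4
gripper_force: 7.6
```

Call:
move_arm(plan=[[[-0.5,0,0],0,1],[[-0.4,0,0],0,1],[[0,0,0],0,1]])

```text
time_s: 44.45
ee_pos: [422.4, -370.2, 67.2]
ee_rot: [-179.8, 1.7, 179.2]
force: [38.3, 8.0, -14.5]
gripper_width: 0.3
gripper_force: 19.1
```

Call:
move_arm(plan=[[[1,0,0],0,1],[[2,0,0],0,1],[[2,1,4],0,1],[[3,1,4],0,1],[[3,2,4],0,1]])

```text
time_s: 44.95
ee_pos: [515.8, -331.0, 183.5]
ee_rot: [-180.0, -0.0, 179.5]
force: [0.5, 0.1, 0.5]
gripper_width: 0.4
gripper_force: 0.0
```

Call:
move_arm(plan=[[[0,0,1],0,0.6],[[0,0,0],0,0.6],[[0,0,0],0,0.6]])

```text
time_s: 45.25
ee_pos: [513.5, -330.6, 190.9]
ee_rot: [179.9, -0.2, 179.6]
force: [-0.3, -0.0, -0.2]
gripper_width: 21.4
gripper_force: 0.0
```

Run:
```python
from fit import *
s=env.state();print(s["time_s"],s["ee_pos"],s["ee_rot"])
p=env.grab_frame("wrist");P=cloud(p);save(p,"w_lid2")
print(rect(P,76,95,(370,560),(-420,-310)))
print(rect(P,40,74,(350,700),(-500,-240)))
p=env.grab_frame("scene");P=cloud(p);print(rect(P,76,90,(370,450),(-420,-320)))
```

```text
45.25 [ 513.5 -330.6  190.9] [179.9  -0.2 179.6]
(1895, ((397.524169921875, -370.1065673828125), (16.491783142089844, 60.18404006958008), 1.7489418983459473))
(42765, ((528.29638671875, -365.765380859375), (303.7401428222656, 206.76898193359375), 1.8007768392562866))
(77, ((398.7669677734375, -359.45379638671875), (18.540605545043945, 41.95441818237305), 0.21017517149448395))
```

View pics/w_lid2.png

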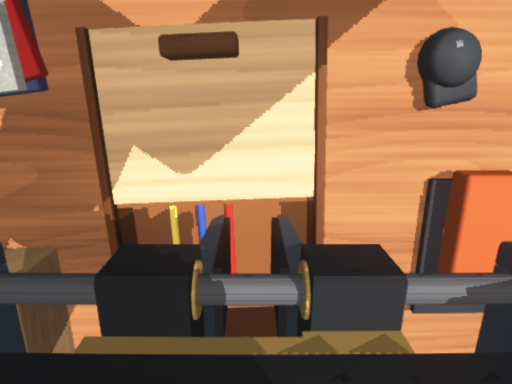

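Call:
move_arm(plan=[[[0.6,4.6,1],0.9,0.6],[[0.6,4.6,1],0.9,0.4],[[0.6,4.6,1],0.9,0.4],[[0.6,4.6,1],0.9,0.4],[[0.6,4.6,0],0.9,0.4]])

```text
time_s: 45.85
ee_pos: [544.7, -99.9, 232.4]
ee_rot: [-180.0, -0.0, -176.0]
force: [1.3, -0.3, 0.5]
gripper_width: 54.3
gripper_force: 0.0
```

Call:
move_arm(plan=[[[0.6,4.7,0],0.9,0.4],[[0.6,4.7,0],0.9,0.4],[[0.6,4.7,0],0.9,0.4],[[0.6,4.7,0],0.9,0.4],[[0.6,4.7,0],0.9,0.4]])

```text
time_s: 46.35
ee_pos: [574.3, 135.0, 230.8]
ee_rot: [-180.0, -0.2, -171.4]
force: [-0.0, 0.1, 0.1]
gripper_width: 54.5
gripper_force: 0.0
```

Call:
move_arm(plan=[[[0.6,4.7,0],0.8,0.4],[[0.6,4.7,0],0.8,0.4],[[0.6,4.7,0],0.8,0.4],[[0.6,4.7,0],0.8,0.4],[[0.6,4.7,0],0.8,0.4]])

```text
time_s: 46.85
ee_pos: [604.9, 369.7, 230.5]
ee_rot: [-179.9, -0.2, -167.4]
force: [0.8, 0.1, 0.9]
gripper_width: 54.8
gripper_force: 0.0
```

Call:
move_arm(plan=[[[0,0,0],0,0.4],[[0,0,0],0,0.4]])

```text
time_s: 47.05
ee_pos: [604.6, 368.8, 230.0]
ee_rot: [-179.9, -0.2, -167.4]
force: [0.5, -0.3, 0.0]
gripper_width: 54.8
gripper_force: 0.0
```

```bash
cat > dl.py <<'E'
from fit import *
s=env.state();print(s["time_s"],s["ee_pos"],s["ee_rot"])
p=env.grab_frame("wrist");P=cloud(p);save(p,"d%d"%int(s["time_s"]*10))
b=rect(P,28,42,(440,660),(250,450));bar=rect(P,74,86,(500,600),(300,410));print(b,bar)
f=p["frame"].astype(int)
m=((f[...,0]-np.maximum(f[...,1],f[...,2])>60)&(f[...,0]>100)&(abs(P[...,1]-357)<60)&(abs(P[...,0]-547)<60)&(P[...,2]<42)&(P[...,2]>31)).astype(np.uint8)
k,L,st,_=cv2.connectedComponentsWithStats(m)
def ang(d):return np.degrees(np.arctan2(d[1],d[0]))
for i in range(1,k):
    if st[i,4]>15:
        v,u=np.nonzero(L==i); X=np.array([atz(p,(a,c),36) for a,c in zip(u,v)])[:,:2]
        for c in (b[1][0],bar[1][0]):
            d=X.mean(0)-np.array(c); print("red",len(u),X.mean(0),np.hypot(*d),ang(d))
        g=cv2.fitLine(X.astype(np.float32),cv2.DIST_L2,0,.01,.01).ravel();print("line dir",ang(g[:2]))
for l,z in(("dial_grip",72),("dial_pointer",79),("red_mark",36)):
    for r in env.landmark_of(p,l)[:1]: print(l,r["score"],r["point"],atz(p,r["point"],z))
E
python3 dl.py
```

```text
47.05 [604.6 368.8 230. ] [-179.9   -0.2 -167.4]
(17156, ((547.2366943359375, 356.1588134765625), (150.1432342529297, 150.86070251464844), 12.554534912109375)) (902, ((547.3338012695312, 356.5778503417969), (56.58486557006836, 13.178060531616211), 12.402262687683105))
red 139 [520.1 408.3] 58.74985137647803 117.53836441245414
red 139 [520.1 408.3] 58.423857647459855 117.81280548628249
line dir -60.539165
dial_grip 0.89 [252.3, 120.4] [549.9 357.4  72. ]
dial_pointer 0.5 [21.3, 229.8] [707.6 150.5  79. ]
red_mark 0.87 [303.6, 102.3] [522.4 405.6  36. ]
```

Call:
move_arm(plan=[[[-2.9,-0.6,-3.5],0,0.4],[[-2.9,-0.6,-3.5],0,0.4],[[0,0,-3.5],0,0.4],[[0,0,-3.5],0,0.4],[[0,0,0],0,0.4]])

```text
time_s: 47.75
ee_pos: [544.0, 353.9, 88.2]
ee_rot: [-179.8, -0.5, -167.5]
force: [-1.1, 0.7, 0.0]
gripper_width: 54.5
gripper_force: 0.0
```

Call:
move_arm(plan=[[[0,0,0],0,0.4],[[0,0,0],0,0.4]])

```text
time_s: 47.95
ee_pos: [548.7, 357.5, 95.0]
ee_rot: [179.9, 0.2, -167.5]
force: [1.2, -1.1, 1.1]
gripper_width: 54.8
gripper_force: 0.0
```

Call:
move_arm(plan=[[[-0.1,-0.1,-2],0,0.4],[[0,0,-1.8],0,0.4],[[0,0,0],0,0.6],[[0,0,0],0,0.6],[[0,0,0],0,0.6]])

```text
time_s: 48.45
ee_pos: [547.3, 356.9, 56.5]
ee_rot: [179.9, 0.2, -167.4]
force: [-0.3, -0.9, 1.1]
gripper_width: 36.9
gripper_force: 0.0
```

Call:
move_arm(plan=[[[0,0,0],0,1],[[0,0,0],0,1],[[0,0,0],0,1],[[0,0,0],0,1],[[0,0,0],0,1]], squeeze=20)

```text
time_s: 48.95
ee_pos: [546.2, 356.5, 54.8]
ee_rot: [180.0, 0.0, -167.5]
force: [-0.2, 0.6, 2.2]
gripper_width: 14.2
gripper_force: 20.0
```

Call:
move_arm(plan=[[[0,0,0],-8.3,1],[[0,0,0],-8.3,1],[[0,0,0],-8.3,1],[[0,0,0],-8.3,1],[[0,0,0],-8.3,1]])

```text
time_s: 49.45
ee_pos: [546.3, 356.9, 54.8]
ee_rot: [179.9, 0.0, 150.8]
force: [-0.6, 2.4, 2.2]
gripper_width: 14.1
gripper_force: 20.0
```

Call:
move_arm(plan=[[[0,0,0],-8.3,1],[[0,0,0],-8.3,1],[[0,0,0],-8.3,1],[[0,0,0],-8.3,1],[[0,0,0],0,1]])

```text
time_s: 49.95
ee_pos: [546.5, 357.1, 54.9]
ee_rot: [179.9, -0.1, 117.9]
force: [0.6, 3.3, 1.6]
gripper_width: 13.8
gripper_force: 20.0
```

Call:
move_arm(plan=[[[0,0,0],0,0.4],[[0,0,0],0,0.4],[[0,0,0],0,0.4],[[0,0,3.5],0,0.4],[[0,0,3.5],0,0.4]])

```text
time_s: 50.45
ee_pos: [545.2, 355.3, 123.7]
ee_rot: [-179.8, 0.0, 117.9]
force: [0.6, 0.8, 1.0]
gripper_width: 51.3
gripper_force: 0.0
```

Call:
move_arm(plan=[[[1,-2,4],0,0.4],[[1,-2,4],0,0.4],[[0.5,-1.5,3],0,0.4],[[0,0,0],0,0.4],[[0,0,0],0,0.4]])

```text
time_s: 50.95
ee_pos: [571.1, 300.7, 234.7]
ee_rot: [180.0, -0.0, 117.9]
force: [0.0, -0.1, -0.6]
gripper_width: 54.6
gripper_force: 0.0
```

```bash
python3 dl.py; ls pics | grep ^d
```

```text
50.95 [571.1 300.7 234.7] [180.   -0.  117.9]
(16837, ((547.2880859375, 356.2119140625), (150.6568603515625, 150.07659912109375), 12.296716690063477)) (905, ((547.4078979492188, 356.2836608886719), (13.917888641357422, 55.07145309448242), 27.76163673400879))
red 138 [520.1 408.1] 58.604944096767085 117.66245071195809
red 138 [520.1 408.1] 58.5971880752523 117.79878083087026
line dir -62.80202
dial_grip 0.56 [254.6, 116.7] [547.8 354.   72. ]
dial_pointer 0.83 [253.3, 86.1] [533.6 378.   79. ]
red_mark 0.63 [257.0, 60.2] [524.8 403.2  36. ]
d470.png
d509.png
dial0.png
```

```bash
python3 - <<'E'
from fit import *
p=env.grab_frame("scene")
a=cv2.imread("pics/d509.png")[20:220,140:380]
cv2.imwrite("pics/fin.png",np.hstack([cv2.resize(p["frame"][100:300,60:440,::-1],(760,400))[:, :500],cv2.resize(a,(300,250))[:0] if 0 else cv2.copyMakeBorder(cv2.resize(a,(300,250)),0,150,0,0,0)]))
E
python3 ly.py
```

```text
51.2 [570.3 301.4 232.7]
scene 981 38.58064225278781 ((581.9090576171875, -88.23175811767578), (62.326786041259766, 142.10516357421875), 89.5307846069336)
scene 992 38.45276712108159 ((581.8799438476562, 5.814250946044922), (61.999900817871094, 141.99282836914062), 89.70420837402344)
scene 1015 38.30585962238706 ((581.9241943359375, 100.81254577636719), (61.82417297363281, 141.52645874023438), 89.6026611328125)
side 395 38.95622547634957 ((568.4954833984375, -85.90191650390625), (63.85197830200195, 118.86711883544922), 86.65521240234375)
side 480 38.97008892907496 ((543.3978271484375, 105.38008880615234), (62.93987274169922, 66.92204284667969), 89.48194122314453)
```

View pics/fin.png

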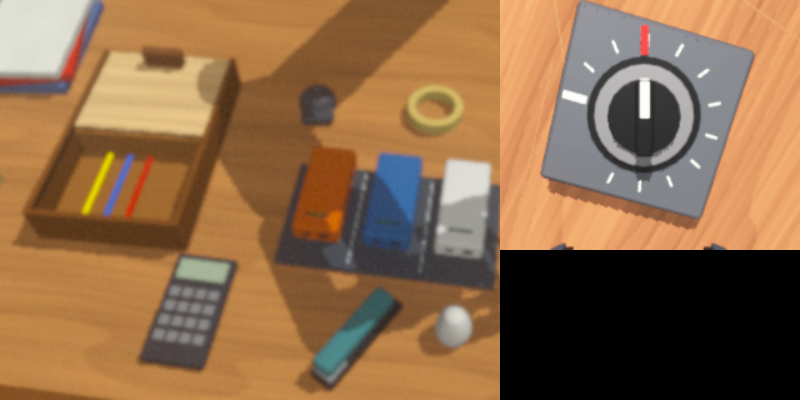

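The picture shows the lid shut (tab at about 163,57), all three banks lying straight on their pads, and the pointer at (644,100) in line with the red mark at (645,40).

```bash
python3 -c "
from workcell import env
print(env.job_done())"
```

```text
the job is handed in; nothing more can be done
None
```

The job is handed in and every step was done in the order asked: the dial was turned off, the zinc drive and card reader went into the compartment (no USB stick was there), all three banks lie within about 2 mm of their pad centres, the lid is fully shut, and the dial pointer is on the red mark.

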